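# Clamp test bars in a cranked marking-out vise and lock it

## Robot

A 6-joint arm with a two-finger parallel gripper is mounted at the origin on a cart in front of the work surface, level with it; the furniture and walls round the work are solid. World frame = base frame: x ahead of the robot, y to its left, z up, the work surface at z = 0. Lengths are in m, angles in rad, forces in N, time in s.
With the tool pointing down it reaches from about 0.275 to 0.875 m from the base axis. Payload 12.5 kg.
Tool frame: the origin (TCP) lies between the finger pads; the fingertips stand 8 mm ahead of it and the grasp point (between the pads) lies 11 mm behind it; z points along the fingers, x is the direction in which the jaws open and shut, and the axes are right-handed (so a half turn about z gives the same grasp; the last joint's range is limited). The gripper opens to 85 mm and grips with 20 to 120 N. Pads are 22 mm wide; open, the fingers measure 114 mm over their backs; the gripper's body (76 mm by 85 mm) begins 54 mm behind the grasp point. The pads swing forward as they close: fully open they stand 13 mm farther back than shut.
Start: joints at [1.044, 0.351, 1.652, -0, 1.139, -0.085], TCP at [0.235, 0.497, 0.239] pointing down, gripper open.
Joint ranges: [-2.75, 2.75], [-0.79, 2.1], [0.01, 2.65], [-1.57, 4.71], [0.07, 3.14], [-2.87, 2.87]. Speed limits (rad/s): [2.22, 2.22, 2.79, 3.14, 3.14, 3.14].

## Interface

Orientations are given as a unit quaternion [w, x, y, z].
In Python, from cell import robot, get_image, get_calibration gives the robot as it stands. The module is installed in compiled form; this text tells all that it offers.
- The arm moves only by the tool play_rows, never from a script. Its argument "increments" is a list of rows, each an object of numbers: "jaw": the gripper command: -1 is fully open, 1 is shut, values between are in proportion; "x", "y", "z": the shift along the tool's x, y, z in cm; "wx", "wy", "wz": the turn, a rotation vector about the tool's x, y, z in rad. In form: [{"jaw": .., "x": .., "y": .., "z": .., "wx": .., "wy": .., "wz": ..}, ...]. A call has 1 to 20 rows; each row shifts and turns the commanded pose from where the row before left it, along the tool's axes as they then stand; what a row does not reach is not made up. A row lasts 1/8 s, in which the tool goes at most 62.5 mm and 10.7 degrees, less where a joint would pass 70% of its speed; a pose out of reach is approached as far as the arm can. A call with a gripper value outside its range is refused whole. The fingers move at their own pace and stop on an object; "grip_force" is the grip in N (left out, the last holds). Time passes only in rows, so rows that do not move let the fingers close. It gives the time, the measured TCP pose, the force and the opening at its end, in the units of the state.
- robot.get_obs(): the state, without advancing time (a new reading comes with each control period).
- get_image(name): name is "scene" or "top" or "wrist"; returns the picture (400x640x3 uint8, blue, green, red); there is no depth.
- get_calibration(name): a dict with "fx", "fy", "cx", "cy" (pixels), "dist_coeffs" ([k1, k2, p1, p2, k3] as OpenCV has them; the pictures are not rectified), "extrinsics" (4x4, takes a point from camera to world coordinates); the wrist camera has in their place "hand_eye" (4x4, takes a point from camera to tool coordinates, whose origin is the TCP and whose axes are the tool frame's). Camera axes: x right, y up, looking along -z (the intrinsics and any distortion apply to the point x, -y, -z); pixel columns grow to the right and rows downward; lengths in m; the calibration is good to about 2 mm. A picture is of the moment at which its call begins: read the wrist's pose just before it. get_calibration takes no time and is no camera call.
- robot.finish_job(): hands the job in, once; it reports no verdict.
The state is a dict: "clock": time; "q": joint angles; "joint_vel": joint speeds; "joint_torque": joint torques, N m; "tool_pos": TCP position; "ee_rot": TCP orientation; "force": force on the tool from outside, world axes, zero at the start; "wrist_torque": the same for the moment, N m; "gripper_width": finger opening in m.
Only numpy, scipy, OpenCV 4.12 (cv2) and the standard library are available. Lean on these libraries where they do the work, as an engineer would, in place of code of your own. Each camera call takes 0.05 s, during which the arm holds its last target.

## Task

Get all the loose test bars gripped in the blue vise for marking out: lay them flat and crosswise on the bed, between the jaws and the two guide rails, every red end at the red rail. Put the crank on the square shaft and wind clockwise until the bars are held tight, push the lock knob on the moving jaw down and turn it clockwise as far as it goes, and only then take the crank off and lay it flat back in its tray, handle up. Leave the micrometer, the parts box and the marker pen alone.

Things in the scene. Friction and masses are not known exactly. Their poses are not given: they have to be found in the camera images.
- vise: blue vise fixed to the desk. Origin: middle of its width, at desk height. Its y runs along the 320 mm bed from the fixed jaw (-y) to the gear head with the square shaft (+y); x runs across it, +x away from the robot. Bed 70 mm wide, flat top 28 mm over the desk. Jaws 80 mm wide (x), tops 53 to 54 mm over the desk. Gear head 60 x 60 mm, 56 mm high
- jaw_face (a point): middle of the foot of the fixed jaw's gripping face, at bed height (28 mm over the desk), same axes as the vise: the bars lie on the +y side of it
- red_rail (a point): middle of the inner face of the red guide rail along the bed's -x side (the robot's side), 49 mm from the vise's centre line; a grey rail with its inner face 55 mm from that line runs along the +x side. Both are 6 mm thick, 172 mm long, tops 42 mm over the desk; the bars lie between them, red ends at the red rail
- jaw (a joint): how far the moving jaw has closed, m: the gap is 0.150 - value (0 = wide open). Only the crank moves it, 20 mm per full turn; clockwise from above closes. A clutch in the gear head slips at about 0.30 N m (some 4.6 N at the crank's handle): when the jaw stops advancing while the crank turns on, the bars are tight
- jaw_plate (a point): middle of the foot of the moving jaw's gripping face, at bed height, same axes as the vise (it moves to -y as the jaw closes)
- shaft_top (a point): centre of the top of the square steel shaft end standing up from the gear head, 88 mm over the desk, 145 mm from the vise's origin along its y. 20 x 20 mm, 24 mm free above a round shoulder, the top 8 mm tapering to 14 mm. This point's x and y are square to the flats, so its yaw tells how the square stands (quarter turns are alike)
- crank_hub (a point): loose crank, 0.26 kg: centre, half-way up, of its square hub (34 x 34 mm, 26 mm high; 22.2 mm square hole right through, parallel to the sides). z up along the hole; x along the 10 mm thick, 22 mm wide arm, flush with the hub's underside, to the handle. Lies flat in the tray. Fully down on the shaft the hub rests on the shoulder, this point 76.5 mm over the desk
- crank_handle (a point): centre of the crank's black upright handle, a round grip of 25 mm diameter and 50 mm height that spins freely on its pin; 65 mm from the hub's axis and 24 mm higher than the hub's centre. It starts 12 mm above the hub's underside
- tray: shallow grey tray for the crank, fixed to the desk, 124 x 136 mm (x, y) outside, 4 mm walls and floor, rim 16 mm above the desk. Origin: centre of its underside
- lock_knob (a point): centre of the black wing knob on top of the moving jaw, 22 mm behind its gripping face; wing 40 mm long (this point's x), 12 mm thick (y), 26 mm high. A captive quarter-turn lock: unlocked it is sprung up, this point 83 mm over the desk, wing and white line along the vise's +x; it turns only when pushed down, and once turned it stays down
- lock_press (a joint): how far the lock knob is pushed down, m: 0 sprung up, 0.007 at the bottom (5 N there). It turns only when pushed more than 6 mm down; locked, it stays at about 0.006
- lock_turn (a joint): turn of the lock knob, rad, clockwise from above: 0 unlocked, stop at 1.40, where it is fully locked
- bar_1_mid (a point): test bar 1 (may be absent), bare aluminium, 20 x 20 mm in section, 90 mm long, 150 g, lying flat, at first on a black 3 mm mat: its centre. Its x axis runs lengthwise towards its red end
- bar_1_red (a point): middle of the red-painted end face of test bar 1 (the last 18 mm of the bar are red)
- bar_2_mid (a point): test bar 2 (may be absent), bare aluminium, 20 x 20 mm in section, 90 mm long, 150 g, lying flat, at first on a black 3 mm mat: its centre. Its x axis runs lengthwise towards its red end
- bar_2_red (a point): middle of the red-painted end face of test bar 2 (the last 18 mm of the bar are red)
- bar_3_mid (a point): test bar 3 (may be absent), bare aluminium, 20 x 20 mm in section, 90 mm long, 150 g, lying flat, at first on a black 3 mm mat: its centre. Its x axis runs lengthwise towards its red end
- bar_3_red (a point): middle of the red-painted end face of test bar 3 (the last 18 mm of the bar are red)
- micrometer: green and steel micrometer lying beside the work, not part of the job; to be left alone
- specimen_box: flat grey parts box with a clear lid, 91 x 130 x 37 mm lying beside the work, not part of the job; to be left alone
- marker: white marker pen with black cap lying beside the work, not part of the job; to be left alone

How it is judged:
On the way, in this order (a step that is already met when the one before it is completed fails the run):
1. every bar lies crosswise on the bed between the jaws, red end at the red rail (x of bar_1_mid in the frame of vise between -0.015 and 0.015 m and z of bar_1_mid in the frame of vise between 0.033 and 0.043 m and y of each of bar_1_mid, bar_2_mid, bar_3_mid in the frame of jaw_face above 0.004 m and y of each of bar_1_mid, bar_2_mid, bar_3_mid in the frame of jaw_plate below -0.004 m and x of each of bar_1_red, bar_2_red, bar_3_red in the frame of vise below -0.015 m and x of bar_2_mid in the frame of vise between -0.015 and 0.015 m and z of bar_2_mid in the frame of vise between 0.033 and 0.043 m and x of bar_3_mid in the frame of vise between -0.015 and 0.015 m and z of bar_3_mid in the frame of vise between 0.033 and 0.043 m), for 0.3 s.
2. with the crank fully on the shaft, the jaws grip all the bars tight and square (x of bar_1_mid in the frame of vise between -0.015 and 0.015 m and z of bar_1_mid in the frame of vise between 0.033 and 0.043 m and y of each of bar_1_mid, bar_2_mid, bar_3_mid in the frame of jaw_face above 0.004 m and y of each of bar_1_mid, bar_2_mid, bar_3_mid in the frame of jaw_plate below -0.004 m and x of each of bar_1_red, bar_2_red, bar_3_red in the frame of vise below -0.025 m and angle between the x axis of each of bar_1_mid, bar_2_mid, bar_3_mid and the x axis of vise, either way round below 0.1 rad and x of bar_2_mid in the frame of vise between -0.015 and 0.015 m and z of bar_2_mid in the frame of vise between 0.033 and 0.043 m and x of bar_3_mid in the frame of vise between -0.015 and 0.015 m and z of bar_3_mid in the frame of vise between 0.033 and 0.043 m and (contact force between jaw and bar_1 above 10 N or contact force between jaw and bar_2 above 10 N or contact force between jaw and bar_3 above 10 N) and horizontal distance between crank_hub and shaft_top below 0.004 m and z of crank_hub in the frame of vise below 0.082 m), for 0.2 s.
3. the lock knob is pushed in and turned home while the crank is still on and the bars are tight (all of step 2 and value of joint lock_press above 0.004 m and value of joint lock_turn above 1 rad), for 0.2 s.
At the end, for the whole second after the job is handed in: all bars flat on the bed, within 15 mm of its centre line and 0.10 rad of square, red ends at the red rail; the moving jaw presses on them with over 10 N; the lock knob is down over 4 mm and turned over 1.0 rad; the crank lies flat and still inside its tray (x of bar_1_mid in the frame of vise between -0.015 and 0.015 m and z of bar_1_mid in the frame of vise between 0.033 and 0.043 m and y of each of bar_1_mid, bar_2_mid, bar_3_mid in the frame of jaw_face above 0.004 m and y of each of bar_1_mid, bar_2_mid, bar_3_mid in the frame of jaw_plate below -0.004 m and x of each of bar_1_red, bar_2_red, bar_3_red in the frame of vise below -0.025 m and angle between the x axis of each of bar_1_mid, bar_2_mid, bar_3_mid and the x axis of vise, either way round below 0.1 rad and x of bar_2_mid in the frame of vise between -0.015 and 0.015 m and z of bar_2_mid in the frame of vise between 0.033 and 0.043 m and x of bar_3_mid in the frame of vise between -0.015 and 0.015 m and z of bar_3_mid in the frame of vise between 0.033 and 0.043 m and (contact force between jaw and bar_1 above 10 N or contact force between jaw and bar_2 above 10 N or contact force between jaw and bar_3 above 10 N) and value of joint lock_press above 0.004 m and value of joint lock_turn above 1 rad and x of crank_hub in the frame of tray between -0.062 and 0.062 m and y of crank_hub in the frame of tray between -0.068 and 0.068 m and x of crank_handle in the frame of tray between -0.062 and 0.062 m and y of crank_handle in the frame of tray between -0.074 and 0.074 m and z of crank_hub in the frame of tray below 0.024 m and angle between crank_hub's own z axis and vertical below 0.15 rad and linear speed of crank below 0.02 m/s); the robot touches nothing.
It fails at once if the micrometer is pushed about (over 30 mm) (distance of micrometer from where it was at the start of the episode above 0.03 m).
It fails at once if the parts box is pushed about (over 30 mm) (distance of specimen_box from where it was at the start of the episode above 0.03 m).
It fails at once if the marker pen is pushed about (over 30 mm) (distance of marker from where it was at the start of the episode above 0.03 m).
Of bar_1, bar_2, bar_3 only 2 to 3 are there at a start; the rules pass over those that are not, and their reading is None.
At some moment in a run one of bar_1, bar_2, bar_3, crank may be knocked a few centimetres aside while the robot is not near it.
It also fails if it takes over 210 s, if anything falls off the work surface, if the arm or the gripper's body presses on something with over 40 N, if the wrist force passes 120 N, or if a joint passes its speed limit or range.

## Working session

There is one attempt and no reset: what is moved stays moved. The work goes in short steps, Python scripts to look and compute and a tool call to move; the robot and the scene stay as the last step left them, time stands still between calls to the robot, and variables do not carry over. Pictures are saved under pics/ and viewed, and the job is handed in when it is done.

Besides the shell and the picture viewer there is one more tool, called by a JSON object that holds its "api" and its "payload", one argument or row to a line. play_rows: Moves the arm, as the interface text tells. Its arguments: {"type":"object","properties":{"increments":{"type":"array","items":{"type":"object","properties":{"jaw":{"type":"number"},"x":{"type":"number"},"y":{"type":"number"},"z":{"type":"number"},"wx":{"type":"number"},"wy":{"type":"number"},"wz":{"type":"number"}}}},"grip_force":{"type":"number"}},"required":["increments"]}

```bash
mkdir -p pics; ls; cat > h.py <<'E'
import cv2,numpy as np
from cell import robot,get_image,get_calibration
from scipy.spatial.transform import Rotation as R
def T_tool(o):
    w,x,y,z=o['ee_rot'];T=np.eye(4);T[:3,:3]=R.from_quat([x,y,z,w]).as_matrix();T[:3,3]=o['tool_pos'];return T
def cam(name,o=None):
    c=get_calibration(name);K=np.array([[c['fx'],0,c['cx']],[0,c['fy'],c['cy']],[0,0,1.]]);d=np.array(c['dist_coeffs'],float)
    E=np.array(c['extrinsics']) if 'extrinsics' in c else T_tool(o or robot.get_obs())@np.array(c['hand_eye'])
    return K,d,E
def ray(px,C):
    K,d,E=C;u=cv2.undistortPoints(np.array(px,float).reshape(-1,1,2),K,d).reshape(-1,2)
    v=np.c_[u[:,0],-u[:,1],-np.ones(len(u))];return E[:3,3],v@E[:3,:3].T
def onplane(px,C,z):
    o,v=ray(px,C);return o+v*((z-o[2])/v[:,2])[:,None]
def proj(P,C):
    K,d,E=C;P=np.atleast_2d(P);p=(P-E[:3,3])@E[:3,:3];p=p*[1,-1,-1]
    return cv2.projectPoints(p.reshape(-1,1,3),np.zeros(3),np.zeros(3),K,d)[0].reshape(-1,2)
def snap(name,fn):
    o=robot.get_obs();C=cam(name,o) ;im=get_image(name);cv2.imwrite('pics/'+fn+'.png',im);np.savez('pics/'+fn+'.npz',K=C[0],d=C[1],E=C[2]);return im,C
def load(fn):
    z=np.load('pics/'+fn+'.npz');return cv2.imread('pics/'+fn+'.png'),(z['K'],z['d'],z['E'])
E
python3 - <<'E'
from h import *
print(robot.get_obs())
for n in('scene','top','wrist'):
    im,C=snap(n,n+'0');print(n,C[2].round(3).tolist(),C[0][0,0],C[1])
E
```

```text
pics
{'clock': 0.0, 'q': array([ 1.04441713e+00,  3.51274915e-01,  1.65242396e+00, -2.19381467e-05,
        1.13913520e+00, -8.45679829e-02]), 'joint_vel': array([ 0.00029252,  0.00027487, -0.00092278, -0.00148753,  0.00049535,
        0.00038068]), 'joint_torque': array([-7.53720269e-04, -5.06106877e+01, -2.91400480e+01, -7.61821684e-05,
        4.56350186e-03,  4.85091186e-05]), 'tool_pos': array([0.23496604, 0.49691687, 0.23873729]), 'ee_rot': array([ 2.95424155e-04,  8.44857562e-01,  5.34990947e-01, -5.45989302e-04]), 'force': array([ 0.8320657 , -0.0386135 ,  0.27148104]), 'wrist_torque': array([ 0.02147475,  0.00747339, -0.00186544]), 'gripper_width': 0.08551322654300002}
scene [[-0.814, 0.334, -0.475, -0.066], [-0.581, -0.481, 0.657, 1.069], [-0.009, 0.811, 0.585, 0.803], [0.0, 0.0, 0.0, 1.0]] 488.2308598279838 [-0.09684148  0.          0.          0.          0.        ]
top [[-0.027, 0.991, -0.129, 0.402], [-1.0, -0.028, -0.001, 0.237], [-0.005, 0.129, 0.992, 0.961], [0.0, 0.0, 0.0, 1.0]] 361.02450553201396 [-0.08391821  0.          0.          0.          0.        ]
wrist [[0.428, -0.867, -0.256, 0.17], [0.904, 0.411, 0.12, 0.529], [0.001, -0.283, 0.959, 0.373], [0.0, 0.0, 0.0, 1.0]] 320.04566496053263 [-0.01065367  0.          0.          0.          0.        ]
```

View pics/top0.png

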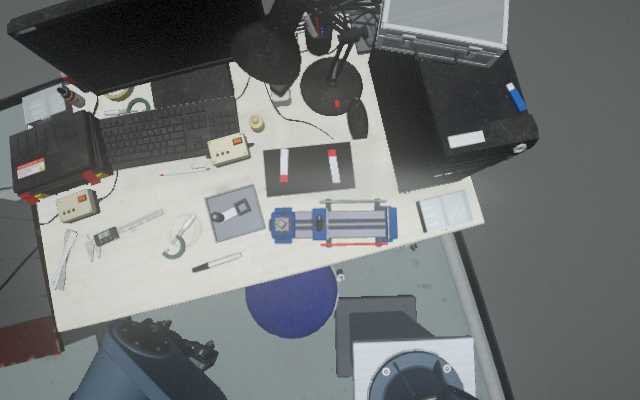

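View pics/scene0.png

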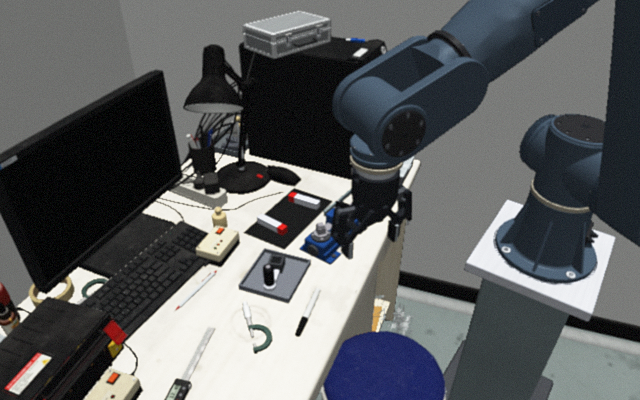

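View pics/wrist0.png

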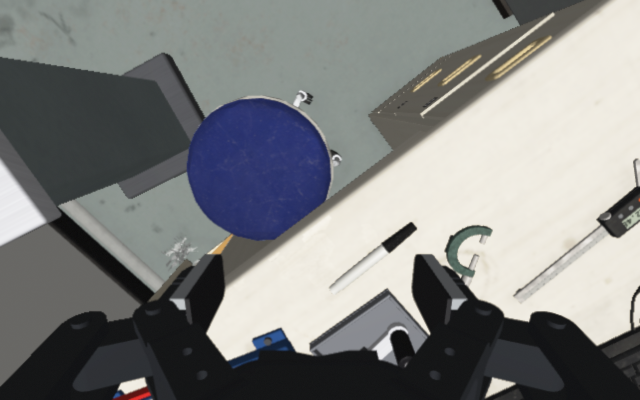

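```bash
python3 - <<'E'
from h import *
im,C=load('top0')
a=cv2.resize(im[125:285,180:440],None,fx=3,fy=3,interpolation=cv2.INTER_CUBIC);cv2.imwrite('pics/t0z.png',a)
for n,p,z in [('A red end',(284,183),.023),('A far',(284,149),.023),('B red',(331,151),.023),('B far',(336,184),.023),('shaft',(283,225),.088),('viseR',(397,224),.053),('tray',(235,213),.016),('hub',(242,207),.033),('handle',(218,216),.06)]:
    print(n,onplane([p],C,z).round(3))
E
```

```text
A red end [[0.567 0.327 0.023]]
A far [[0.66  0.326 0.023]]
B red [[0.65  0.2   0.023]]
B far [[0.561 0.19  0.023]]
shaft [[0.453 0.325 0.088]]
viseR [[0.449 0.041 0.053]]
tray [[0.492 0.459 0.016]]
hub [[0.506 0.436 0.033]]
handle [[0.481 0.492 0.06 ]]
```

View pics/t0z.png

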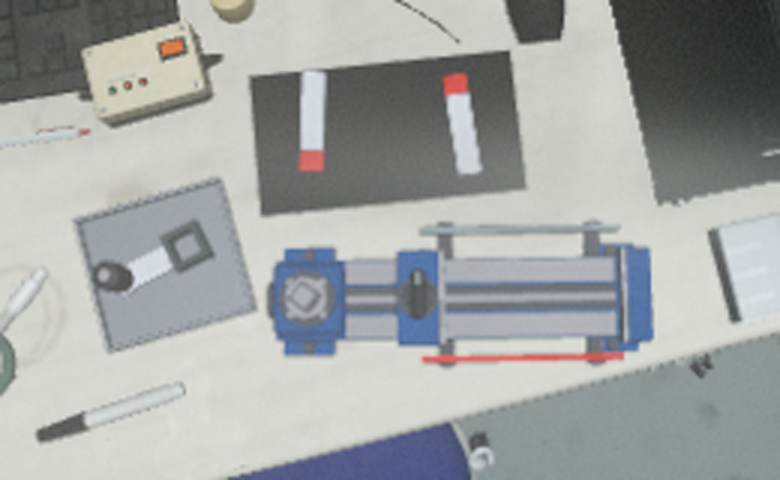

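{"api": "play_rows", "payload": {
  "increments": [
    {"jaw": -1,"wz": -0.147},
    {"wz": -0.147},
    {"wz": -0.147},
    {"x": -2,"y": 3.2},
    {"x": -2,"y": 3.2},
    {"x": -2,"y": 3.2},
    {"x": -2,"y": 3.2},
    {"x": -2,"y": 3.2},
    {"x": -2,"y": 3.2},
    {"x": -2,"y": 3.2},
    {"x": -2,"y": 3.2},
    {"x": -2,"y": 3.2},
    {"x": -2,"y": 3.2}
  ]
}}

```text
$.increments[0]: bad value
```

```bash
python3 - <<'E'
from h import *
o=robot.get_obs();print(o['tool_pos'],o['q'],T_tool(o).round(3).tolist(),o['clock'])
snap('wrist','w1');snap('top','t1')
E
```

```text
[0.23500271 0.49699401 0.23888598] [ 1.04441660e+00  3.51119970e-01  1.65225604e+00  9.53011228e-06
  1.13912802e+00 -8.46127148e-02] [[0.428, 0.904, -0.0, 0.235], [0.904, -0.428, -0.001, 0.497], [-0.001, -0.0, -1.0, 0.239], [0.0, 0.0, 0.0, 1.0]] 0.15
```

View pics/w1.png

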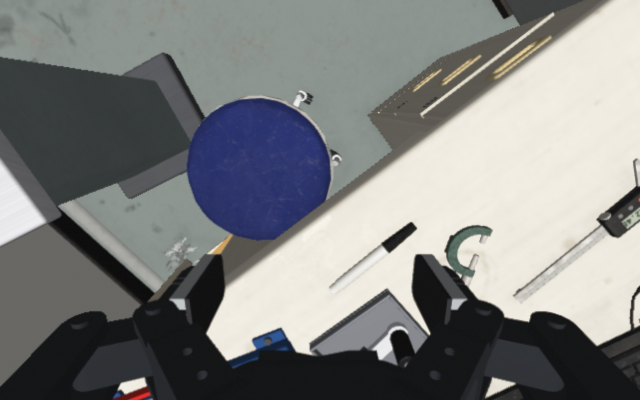

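{"api": "play_rows", "payload": {
  "increments": [
    {"jaw": -1,"x": 0,"y": 0,"z": 0,"wx": 0,"wy": 0,"wz": -0.147},
    {"jaw": -1,"x": 0,"y": 0,"z": 0,"wx": 0,"wy": 0,"wz": -0.147},
    {"jaw": -1,"x": 0,"y": 0,"z": 0,"wx": 0,"wy": 0,"wz": -0.147},
    {"jaw": -1,"x": -2,"y": 3.2,"z": 0,"wx": 0,"wy": 0,"wz": 0},
    {"jaw": -1,"x": -2,"y": 3.2,"z": 0,"wx": 0,"wy": 0,"wz": 0},
    {"jaw": -1,"x": -2,"y": 3.2,"z": 0,"wx": 0,"wy": 0,"wz": 0},
    {"jaw": -1,"x": -2,"y": 3.2,"z": 0,"wx": 0,"wy": 0,"wz": 0},
    {"jaw": -1,"x": -2,"y": 3.2,"z": 0,"wx": 0,"wy": 0,"wz": 0},
    {"jaw": -1,"x": -2,"y": 3.2,"z": 0,"wx": 0,"wy": 0,"wz": 0},
    {"jaw": -1,"x": -2,"y": 3.2,"z": 0,"wx": 0,"wy": 0,"wz": 0},
    {"jaw": -1,"x": -2,"y": 3.2,"z": 0,"wx": 0,"wy": 0,"wz": 0},
    {"jaw": -1,"x": -2,"y": 3.2,"z": 0,"wx": 0,"wy": 0,"wz": 0},
    {"jaw": -1,"x": -2,"y": 3.2,"z": 0,"wx": 0,"wy": 0,"wz": 0}
  ]
}}

```text
clock: 1.88
tool_pos: [0.5559, 0.2961, 0.2391]
ee_rot: [-0.0, 0.707, 0.707, -0.0]
force: [0.6, -0.1, 0.2]
gripper_width: 0.0854
```

```bash
python3 - <<'E'
from h import *
o=robot.get_obs();print(o['tool_pos'],o['q'],T_tool(o).round(3).tolist(),o['clock'])
snap('wrist','w2');snap('top','t2')
E
```

```text
[0.55591358 0.29614003 0.23914985] [ 4.15580260e-01  4.96708751e-01  1.43091871e+00 -2.77574327e-06
  1.21422779e+00 -1.15438091e+00] [[0.001, 1.0, -0.0, 0.556], [1.0, -0.001, -0.0, 0.296], [-0.0, -0.0, -1.0, 0.239], [0.0, 0.0, 0.0, 1.0]] 1.875
```

View pics/w2.png

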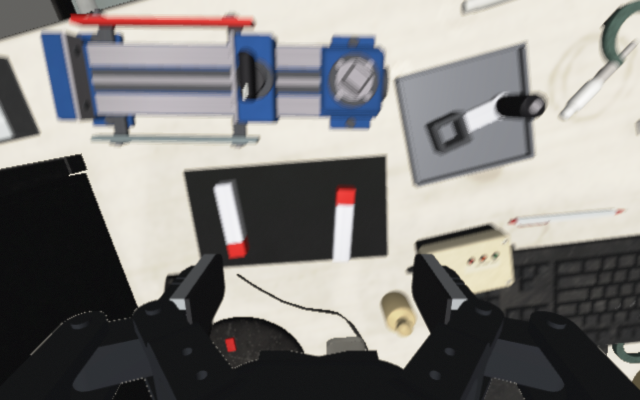

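```bash
cat > m.py <<'E'
from h import *
import sys
def bars(fn,z=.023,roi=None,mm=None):
    im,C=load(fn);hsv=cv2.cvtColor(im,cv2.COLOR_BGR2HSV)
    red=((hsv[...,0]<8)|(hsv[...,0]>172))&(hsv[...,1]>150)&(hsv[...,2]>70)
    white=(hsv[...,1]<45)&(hsv[...,2]>150)
    x0,y0,x1,y1=roi
    m=np.zeros(im.shape[:2],np.uint8);m[y0:y1,x0:x1]=(red|white)[y0:y1,x0:x1]*255
    out=[]
    for c in cv2.findContours(m,cv2.RETR_EXTERNAL,cv2.CHAIN_APPROX_NONE)[0]:
        if cv2.contourArea(c)<300: continue
        b=cv2.boxPoints(cv2.minAreaRect(c)).astype(float);P=onplane(b,C,z)[:,:2]
        mk=np.zeros_like(m);cv2.drawContours(mk,[c],-1,255,-1)
        ys,xs=np.nonzero((mk>0)&red)
        r=onplane([[xs.mean(),ys.mean()]],C,z)[0,:2] if len(xs) else None
        print('px',b.round(1).tolist());ctr=P.mean(0);e=[P[1]-P[0],P[2]-P[1]]
        L=max(e,key=np.linalg.norm);
        if r is not None and L@(r-ctr)<0:L=-L
        print(' ctr',ctr.round(4),'sizes',[round(np.linalg.norm(q),4) for q in e],'yaw',np.degrees(np.arctan2(L[1],L[0])).round(1),'red',r)
E
python3 - <<'E'
from m import *
im,C=load('w2')
bars('w2',.023,(190,160,385,262))
cv2.imwrite('pics/w2a.png',cv2.resize(im[0:150,30:400],None,fx=2.1,fy=2.1,interpolation=cv2.INTER_CUBIC))
cv2.imwrite('pics/w2b.png',cv2.resize(im[20:200,300:560],None,fx=3,fy=3,interpolation=cv2.INTER_CUBIC))
E
```

```text
px [[310.0, 205.0], [384.0, 205.0], [384.0, 261.0], [310.0, 261.0]]
 ctr [0.6287 0.3325] sizes [np.float64(0.0849), np.float64(0.0712)] yaw 89.9 red None
px [[335.0, 186.0], [355.0, 186.0], [355.0, 203.0], [335.0, 203.0]]
 ctr [0.5808 0.3291] sizes [np.float64(0.0226), np.float64(0.02)] yaw -90.1 red [0.58048719 0.32906201]
px [[212.5, 185.2], [230.5, 181.2], [243.7, 240.7], [225.7, 244.7]]
 ctr [0.6037 0.1945] sizes [np.float64(0.0212), np.float64(0.0731)] yaw 7.9 red None
px [[190.0, 160.0], [319.0, 160.0], [319.0, 169.0], [190.0, 169.0]]
 ctr [0.5461 0.2281] sizes [np.float64(0.1422), np.float64(0.01)] yaw 89.9 red None
```

View pics/w2a.png

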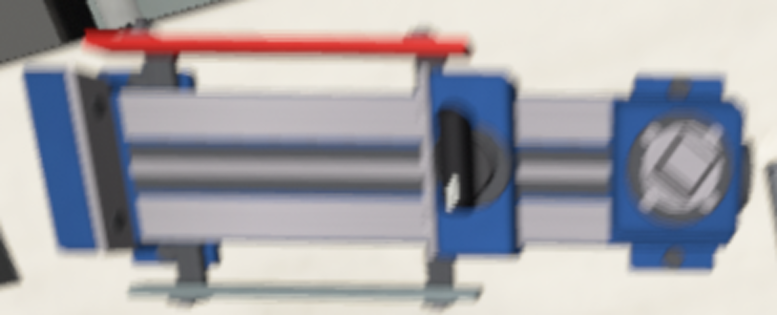

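View pics/w2b.png

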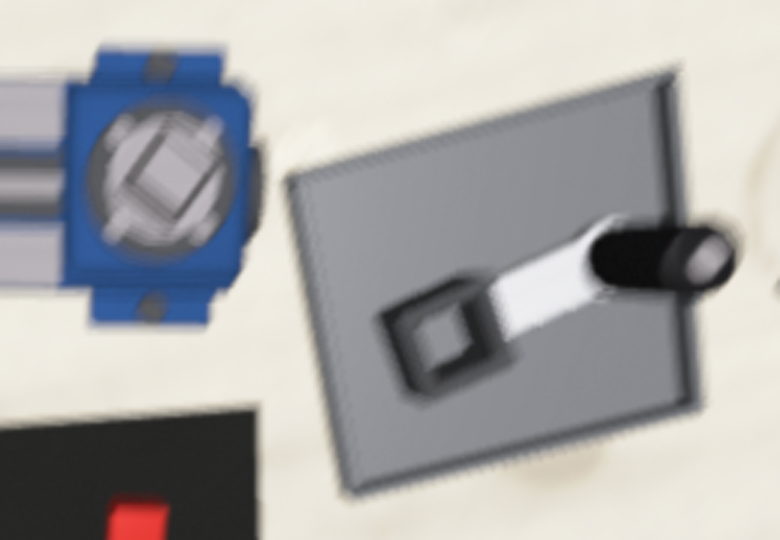

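```bash
python3 - <<'E'
from m import *
im,C=load('w2')
print(C[2][:3,3])
bars('w2',.023,(325,180,362,262));bars('w2',.023,(205,178,250,262))
f=lambda p,s,o:np.array(p,float)/s+np.array(o)
A=lambda *p:f(p,2.1,(30,0));B=lambda *p:f(p,3,(300,20))
for n,p,z in [('railouterL',A(88,31),.042),('railouterR',A(468,40),.042),('bed uL',A(122,92),.028),('uR',A(612,97),.028),('lL',A(140,241),.028),('lR',A(612,241),.028),
 ('greyL bot',A(130,296),.042),('greyR',A(480,296),.042),
 ('shaft',B(173,178),.088),('s1',B(165,135),.088),('s2',B(220,175),.088),('s3',B(180,220),.088),('s4',B(127,178),.088),
 ('hubT',B(443,338),.030),('h1',B(380,318),.03),('h2',B(463,275),.03),('h3',B(508,355),.03),('h4',B(425,402),.03),
 ('handle',B(712,255),.067),
 ('tr1',B(290,180),.016),('tr2',B(678,70),.016),('tr3',B(702,405),.016),('tr4',B(347,493),.016),
 ('jawface top front edge',A(432,165),.053),('fixed face top u',A(70,70),.053),('fixed face l',A(103,245),.053),('knob',A(455,160),.096)]:
    print(n,np.round(p,1),onplane([p],C,z)[0].round(4))
E
```

```text
[0.48391965 0.29782899 0.37351901]
px [[325.0, 205.0], [361.0, 205.0], [361.0, 261.0], [325.0, 261.0]]
 ctr [0.6287 0.3278] sizes [np.float64(0.0413), np.float64(0.0711)] yaw 2.1 red None
px [[335.0, 186.0], [355.0, 186.0], [355.0, 203.0], [335.0, 203.0]]
 ctr [0.5808 0.3291] sizes [np.float64(0.0226), np.float64(0.02)] yaw -90.1 red [0.58048719 0.32906201]
px [[212.5, 185.2], [230.5, 181.2], [243.7, 240.7], [225.7, 244.7]]
 ctr [0.6037 0.1945] sizes [np.float64(0.0212), np.float64(0.0731)] yaw 7.9 red None
railouterL [71.9 14.8] [0.4018 0.0699 0.042 ]
railouterR [252.9  19. ] [0.4064 0.2381 0.042 ]
bed uL [88.1 43.8] [0.4242 0.071  0.028 ]
uR [321.4  46.2] [0.4273 0.3019 0.028 ]
lL [ 96.7 114.8] [0.4922 0.0665 0.028 ]
lR [321.4 114.8] [0.4929 0.302  0.028 ]
greyL bot [ 91.9 141. ] [0.5179 0.0659 0.042 ]
greyR [258.6 141. ] [0.5184 0.2375 0.042 ]
shaft [357.7  79.3] [0.4626 0.3316 0.088 ]
s1 [355.  65.] [0.4515 0.3291 0.088 ]
s2 [373.3  78.3] [0.4618 0.3447 0.088 ]
s3 [360.   93.3] [0.4738 0.334  0.088 ]
s4 [342.3  79.3] [0.4626 0.3188 0.088 ]
hubT [447.7 132.7] [0.5112 0.4354 0.03  ]
h1 [426.7 126. ] [0.5043 0.4125 0.03  ]
h2 [454.3 111.7] [0.4898 0.44   0.03  ]
h3 [469.3 138.3] [0.5171 0.4592 0.03  ]
h4 [441.7 154. ] [0.5337 0.4315 0.03  ]
handle [537.3 105. ] [0.483 0.501 0.067]
tr1 [396.7  80. ] [0.4579 0.3812 0.016 ]
tr2 [526.   43.3] [0.4222 0.5117 0.016 ]
tr3 [534. 155.] [0.5368 0.5414 0.016 ]
tr4 [415.7 184.3] [0.5706 0.4107 0.016 ]
jawface top front edge [235.7  78.6] [0.4592 0.2211 0.053 ]
fixed face top u [63.3 33.3] [0.4196 0.0664 0.053 ]
fixed face l [ 79.  116.7] [0.4933 0.0656 0.053 ]
knob [246.7  76.2] [0.4607 0.2404 0.096 ]
```

```bash
python3 - <<'E'
from m import *
im,C=load('w2')
cv2.imwrite('pics/w2c.png',cv2.resize(im[170:270,195:375],None,fx=4.4,fy=4.4,interpolation=cv2.INTER_CUBIC))
hsv=cv2.cvtColor(im,cv2.COLOR_BGR2HSV);red=((hsv[...,0]<8)|(hsv[...,0]>172))&(hsv[...,1]>150)&(hsv[...,2]>70)
white=(hsv[...,1]<45)&(hsv[...,2]>150)
for n,(x0,y0,x1,y1) in dict(A=(330,180,360,252),B=(205,178,250,262)).items():
  m=(white|red)
  for r in range(y0+4,y1,8):
    xs=np.nonzero(m[r,x0:x1])[0]+x0
    if len(xs): print(n,r,xs.min(),xs.max(),onplane([[(xs.min()+xs.max())/2,r]],C,.023)[0,:2].round(4),red[r,x0:x1].sum())
E
```

```text
A 192 336 355 [0.5778 0.3296] 20
A 200 335 354 [0.5872 0.3286] 20
A 208 336 353 [0.5968 0.3289] 0
A 216 335 352 [0.6065 0.3279] 0
A 224 335 352 [0.6164 0.3281] 0
A 232 334 351 [0.6265 0.3272] 0
A 240 334 350 [0.6367 0.3268] 0
A 248 333 350 [0.647  0.3264] 0
B 190 214 232 [0.5752 0.1909] 0
B 198 216 234 [0.5846 0.1923] 0
B 206 218 235 [0.5942 0.1933] 0
B 214 220 237 [0.6039 0.1948] 0
B 222 221 239 [0.6137 0.1957] 0
B 230 223 241 [0.6237 0.1973] 0
B 238 225 246 [0.6339 0.2007] 1
B 246 226 247 [0.6442 0.2011] 22
B 254 228 246 [0.6547 0.2009] 19
```

View pics/w2c.png

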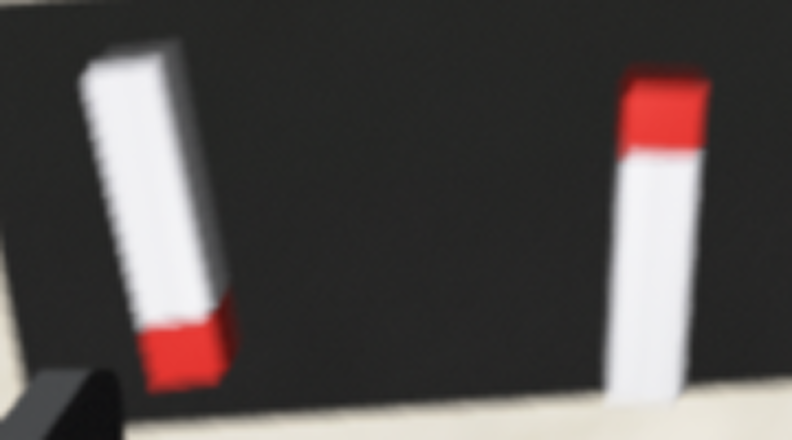

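{"api": "play_rows", "payload": {
  "increments": [
    {"jaw": -0.2,"x": -2,"y": 1.2,"z": 2.4,"wx": 0,"wy": 0,"wz": 0},
    {"jaw": -0.2,"x": -2,"y": 1.2,"z": 2.4,"wx": 0,"wy": 0,"wz": 0},
    {"jaw": -0.2,"x": -2,"y": 1.2,"z": 2.4,"wx": 0,"wy": 0,"wz": 0},
    {"jaw": -0.2,"x": -2,"y": 1.2,"z": 2.4,"wx": 0,"wy": 0,"wz": 0},
    {"jaw": -0.2,"x": -2,"y": 1.0,"z": 2.4,"wx": 0,"wy": 0,"wz": 0},
    {"jaw": -0.2,"x": 0,"y": 0,"z": 0,"wx": 0,"wy": 0,"wz": -0.131}
  ]
}}

```text
clock: 2.72
tool_pos: [0.612, 0.1957, 0.117]
ee_rot: [-0.001, 0.659, 0.752, -0.002]
force: [-0.2, 0.2, -0.1]
gripper_width: 0.0516
```

```bash
python3 - <<'E'
from h import *
o=robot.get_obs();print(o['tool_pos'],o['q'],o['gripper_width'],o['clock'])
im,C=snap('wrist','w3')
for z in(.003,.023):print(proj([[.6143,.1957,z]],C))
E
```

```text
[0.61198107 0.19574872 0.11704821] [ 2.37161879e-01  6.53192880e-01  1.49114355e+00 -5.72225664e-05
  1.00101163e+00 -1.46491106e+00] 0.05155612730012609 2.725
[[315.09273474 201.47965082]]
[[314.89799964 209.04530854]]
```

View pics/w3.png

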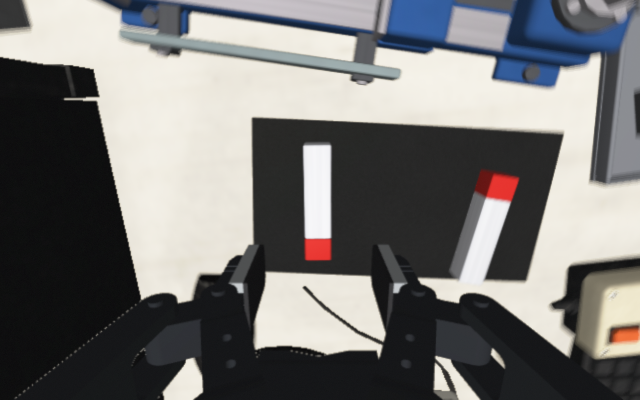

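```bash
python3 - <<'E'
from h import *
im,C=load('w3')
for p in [(304,144),(331,144),(304,260.5),(331,260.5),(317.5,238)]: print(onplane([p],C,.023).round(4))
o=robot.get_obs()
P=onplane([(317.5,144),(317.5,260.5)],C,.023);m=P.mean(0);print(m,P[1]-P[0]); print('tool delta',np.linalg.inv(T_tool(o))@np.r_[m,1])
E
```

```text
[[0.5673 0.1819 0.023 ]]
[[0.5648 0.2008 0.023 ]]
[[0.6576 0.1926 0.023 ]]
[[0.6549 0.2137 0.023 ]]
[[0.6373 0.2007 0.023 ]]
[0.61117359 0.19725807 0.023     ] [0.09017186 0.01185166 0.        ]
tool delta [ 9.26742012e-04 -7.40657749e-04  9.51063295e-02  1.00000000e+00]
```

{"api": "play_rows", "payload": {
  "grip_force": 60,
  "increments": [
    {"jaw": -0.1,"x": 0.1,"y": -0.1,"z": 2.6,"wx": 0,"wy": 0,"wz": 0},
    {"jaw": -0.1,"x": 0,"y": 0,"z": 2.6,"wx": 0,"wy": 0,"wz": 0},
    {"jaw": -0.1,"x": 0,"y": 0,"z": 2.6,"wx": 0,"wy": 0,"wz": 0},
    {"jaw": -0.1,"x": 0,"y": 0,"z": 1.6,"wx": 0,"wy": 0,"wz": 0},
    {"jaw": -0.1,"x": 0,"y": 0,"z": 1.0,"wx": 0,"wy": 0,"wz": 0},
    {"jaw": 0.8,"x": 0,"y": 0,"z": 0,"wx": 0,"wy": 0,"wz": 0},
    {"jaw": 0.8,"x": 0,"y": 0,"z": 0,"wx": 0,"wy": 0,"wz": 0},
    {"jaw": 0.8,"x": 0,"y": 0,"z": 0,"wx": 0,"wy": 0,"wz": 0},
    {"jaw": 0.8,"x": 0,"y": 0,"z": 0,"wx": 0,"wy": 0,"wz": 0}
  ]
}}

```text
clock: 3.9
tool_pos: [0.6122, 0.1979, 0.0161]
ee_rot: [0.0, 0.66, 0.752, 0.001]
force: [-1.2, -0.0, 7.0]
gripper_width: 0.0188
```

{"api": "play_rows", "payload": {
  "increments": [
    {"jaw": 0.8,"x": 0,"y": 0,"z": -1,"wx": 0,"wy": 0,"wz": 0},
    {"jaw": 0.8,"x": 0,"y": 0,"z": -3,"wx": 0,"wy": 0,"wz": 0},
    {"jaw": 0.8,"x": 0,"y": 0,"z": -3,"wx": 0,"wy": 0,"wz": 0},
    {"jaw": 0.8,"x": 0,"y": 0,"z": -3,"wx": 0,"wy": 0,"wz": 0},
    {"jaw": 0.8,"x": 0,"y": 0,"z": 0,"wx": 0,"wy": 0,"wz": 0}
  ]
}}

```text
clock: 4.53
tool_pos: [0.6129, 0.198, 0.1178]
ee_rot: [0.001, 0.66, 0.752, 0.002]
force: [-0.4, -0.4, -1.8]
gripper_width: 0.0187
```

{"api": "play_rows", "payload": {
  "increments": [
    {"jaw": 0.8,"x": -1.3,"y": -3.2,"z": 0,"wx": 0,"wy": 0,"wz": 0},
    {"jaw": 0.8,"x": -1.3,"y": -3.2,"z": 0,"wx": 0,"wy": 0,"wz": 0},
    {"jaw": 0.8,"x": -1.3,"y": -3.2,"z": 0,"wx": 0,"wy": 0,"wz": 0},
    {"jaw": 0.8,"x": -1.3,"y": -3.2,"z": 0,"wx": 0,"wy": 0,"wz": 0},
    {"jaw": 0.8,"x": -1.4,"y": -3.2,"z": 0,"wx": 0,"wy": 0,"wz": 0},
    {"jaw": 0.8,"x": 0,"y": 0,"z": 0,"wx": 0,"wy": 0,"wz": 0.18},
    {"jaw": 0.8,"x": 0,"y": 0,"z": 0,"wx": 0,"wy": 0,"wz": 0.18},
    {"jaw": 0.8,"x": 0,"y": 0,"z": 0,"wx": 0,"wy": 0,"wz": 0.18},
    {"jaw": 0.8,"x": 0,"y": 0,"z": 0,"wx": 0,"wy": 0,"wz": 0.18},
    {"jaw": 0.8,"x": 0,"y": 0,"z": 0,"wx": 0,"wy": 0,"wz": 0.18},
    {"jaw": 0.8,"x": 0,"y": 0,"z": 0,"wx": 0,"wy": 0,"wz": 0.18},
    {"jaw": 0.8,"x": 0,"y": 0,"z": 0,"wx": 0,"wy": 0,"wz": 0.18},
    {"jaw": 0.8,"x": 0,"y": 0,"z": 0,"wx": 0,"wy": 0,"wz": 0.18},
    {"jaw": 0.8,"x": 0,"y": 0,"z": 0,"wx": 0,"wy": 0,"wz": 0.18}
  ]
}}

```text
clock: 6.28
tool_pos: [0.461, 0.1114, 0.1143]
ee_rot: [0.0, 0.999, 0.038, -0.001]
force: [1.1, -0.3, -1.2]
gripper_width: 0.0185
```

{"api": "play_rows", "payload": {
  "increments": [
    {"jaw": 0.8,"x": 0,"y": 0,"z": 0,"wx": 0,"wy": 0,"wz": 0.18},
    {"jaw": 0.8,"x": 0,"y": 0,"z": 0,"wx": 0,"wy": 0,"wz": 0.18},
    {"jaw": 0.8,"x": 0,"y": 0,"z": 0,"wx": 0,"wy": 0,"wz": 0.18},
    {"jaw": 0.8,"x": 0,"y": 0,"z": 0,"wx": 0,"wy": 0,"wz": 0.18},
    {"jaw": 0.8,"x": 0,"y": 0,"z": 0,"wx": 0,"wy": 0,"wz": 0.18},
    {"jaw": 0.8,"x": 0,"y": 0,"z": 0,"wx": 0,"wy": 0,"wz": 0.18},
    {"jaw": 0.8,"x": 0,"y": 0,"z": 0,"wx": 0,"wy": 0,"wz": 0.18},
    {"jaw": 0.8,"x": 0,"y": 0,"z": 0,"wx": 0,"wy": 0,"wz": 0.18},
    {"jaw": 0.8,"x": 0,"y": 0,"z": 0,"wx": 0,"wy": 0,"wz": 0.18},
    {"jaw": 0.8,"x": 0,"y": 0,"z": 0,"wx": 0,"wy": 0,"wz": 0.04}
  ]
}}

```text
clock: 7.52
tool_pos: [0.461, 0.1114, 0.1144]
ee_rot: [-0.001, -0.703, 0.711, 0.0]
force: [0.3, -0.5, -2.1]
gripper_width: 0.0186
```

```bash
python3 - <<'E'
from h import *
o=robot.get_obs();print(o['tool_pos'],o['q'],o['gripper_width'],o['clock'],T_tool(o)[:3,:2].round(4).tolist())
im,C=snap('wrist','w4');im,C=snap('top','t4');cv2.imwrite('pics/t4z.png',cv2.resize(im[125:285,180:440],None,fx=3,fy=3,interpolation=cv2.INTER_CUBIC))
E
```

```text
[0.46104336 0.11142552 0.1143627 ] [ 1.38949539e-01  3.99128223e-01  1.95027523e+00 -2.30028650e-05
  7.93835646e-01  1.72132393e+00] 0.01856102981488008 7.525 [[-0.0116, -0.9999], [-0.9999, 0.0116], [0.0003, 0.0016]]
```

View pics/w4.png

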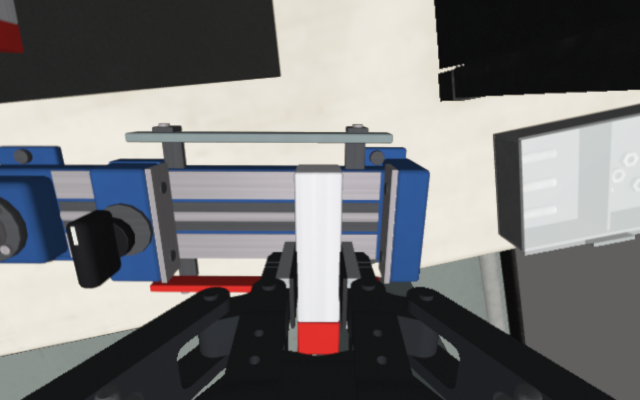

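View pics/t4z.png

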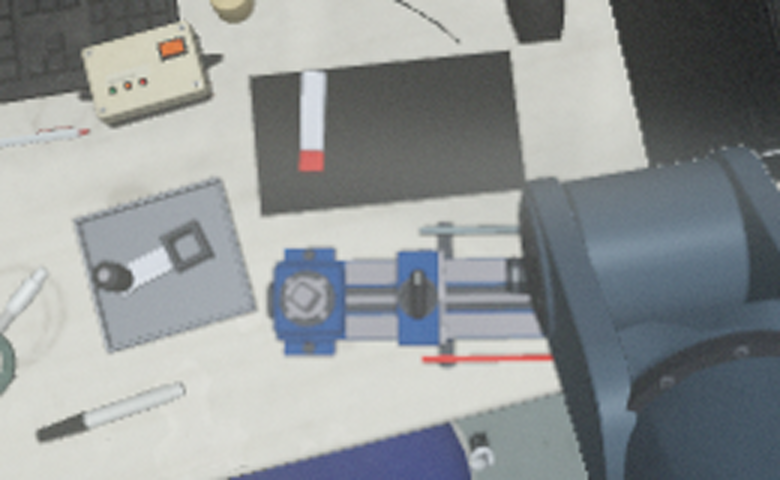

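```bash
python3 - <<'E'
from h import *
im,C=load('w4')
for n,p,z in [('grey in',(135,141),.042),('grey in',(385,141.5),.042),('red inL',(155,281),.042),('redR',(250,280),.042),('fj',(392,168),.053),('fj',(388,280),.053),('mj',(151,167),.053),('mj',(158,279),.053),('foot mj',(170,167),.028),('foot',(173,258),.028),('bed far',(290,170),.028),('bed far',(185,170),.028)]:
    print(n,onplane([p],C,z)[0].round(4))
E
```

```text
grey in [0.513 0.23  0.042]
grey in [0.5107 0.0699 0.042 ]
red inL [0.4119 0.233  0.042 ]
redR [0.4121 0.1634 0.042 ]
fj [0.4956 0.0671 0.053 ]
fj [0.4175 0.0656 0.053 ]
mj [0.498  0.2165 0.053 ]
mj [0.4199 0.2243 0.053 ]
foot mj [0.4934 0.2165 0.028 ]
foot [0.4233 0.2243 0.028 ]
bed far [0.4902 0.1326 0.028 ]
bed far [0.4911 0.2062 0.028 ]
```

{"api": "play_rows", "payload": {
  "increments": [
    {"jaw": 0.8,"x": 0,"y": -0.1,"z": 2.5,"wx": 0,"wy": 0,"wz": 0},
    {"jaw": 0.8,"x": 0,"y": 0,"z": 2.5,"wx": 0,"wy": 0,"wz": 0},
    {"jaw": 0.8,"x": 0,"y": 0,"z": 1.5,"wx": 0,"wy": 0,"wz": 0},
    {"jaw": 0.8,"x": 0,"y": 0,"z": 0.7,"wx": 0,"wy": 0,"wz": 0},
    {"jaw": 0.8,"x": 0,"y": 0,"z": 0.1,"wx": 0,"wy": 0,"wz": 0},
    {"jaw": 0.8,"x": 0,"y": 0,"z": 0,"wx": 0,"wy": 0,"wz": 0}
  ]
}}

```text
clock: 8.38
tool_pos: [0.463, 0.1116, 0.0428]
ee_rot: [0.0, -0.704, 0.71, -0.0]
force: [-0.3, -1.3, -0.9]
gripper_width: 0.0186
```

{"api": "play_rows", "payload": {
  "increments": [
    {"jaw": 0.8,"x": 0,"y": 0,"z": 0.15,"wx": 0,"wy": 0,"wz": 0},
    {"jaw": 0.8,"x": 0,"y": 0,"z": 0,"wx": 0,"wy": 0,"wz": 0}
  ]
}}

```text
clock: 8.62
tool_pos: [0.463, 0.1116, 0.0411]
ee_rot: [0.0, -0.704, 0.71, -0.0]
force: [0.7, -0.4, -0.1]
gripper_width: 0.0187
```

{"api": "play_rows", "payload": {
  "increments": [
    {"jaw": 0.0,"x": 0,"y": 0,"z": 0,"wx": 0,"wy": 0,"wz": 0},
    {"jaw": 0.0,"x": 0,"y": 0,"z": 0,"wx": 0,"wy": 0,"wz": 0},
    {"jaw": 0.0,"x": 0,"y": 0,"z": 0,"wx": 0,"wy": 0,"wz": 0},
    {"jaw": 0.0,"x": 0,"y": 0,"z": -2,"wx": 0,"wy": 0,"wz": 0},
    {"jaw": 0.0,"x": 0,"y": 0,"z": -4,"wx": 0,"wy": 0,"wz": 0},
    {"jaw": 0.0,"x": 0,"y": 0,"z": -4,"wx": 0,"wy": 0,"wz": 0},
    {"jaw": 0.0,"x": 0,"y": 0,"z": -3,"wx": 0,"wy": 0,"wz": 0}
  ]
}}

```text
clock: 9.5
tool_pos: [0.4629, 0.1116, 0.1725]
ee_rot: [0.0, -0.704, 0.71, -0.0]
force: [0.5, 0.8, 0.0]
gripper_width: 0.0427
```

```bash
python3 - <<'E'
from h import *
im,C=snap('wrist','w5')
E
```

View pics/w5.png

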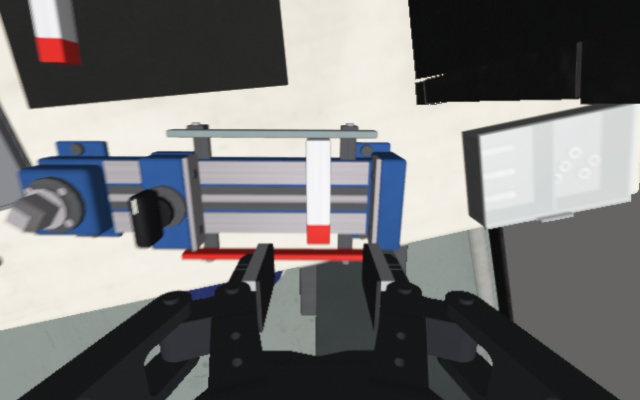

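{"api": "play_rows", "payload": {
  "increments": [
    {"jaw": 0.0,"x": 0,"y": 0,"z": 0,"wx": 0,"wy": 0,"wz": -0.18},
    {"jaw": 0.0,"x": 0,"y": 0,"z": 0,"wx": 0,"wy": 0,"wz": -0.18},
    {"jaw": 0.0,"x": 0,"y": 0,"z": 0,"wx": 0,"wy": 0,"wz": -0.18},
    {"jaw": 0.0,"x": 0,"y": 0,"z": 0,"wx": 0,"wy": 0,"wz": -0.18},
    {"jaw": 0.0,"x": 0,"y": 0,"z": 0,"wx": 0,"wy": 0,"wz": -0.18},
    {"jaw": 0.0,"x": 0,"y": 0,"z": 0,"wx": 0,"wy": 0,"wz": -0.18},
    {"jaw": 0.0,"x": 0,"y": 0,"z": 0,"wx": 0,"wy": 0,"wz": -0.18},
    {"jaw": 0.0,"x": 0,"y": 0,"z": 0,"wx": 0,"wy": 0,"wz": -0.18},
    {"jaw": 0.0,"x": 0,"y": 0,"z": 0,"wx": 0,"wy": 0,"wz": -0.18},
    {"jaw": 0.0,"x": 0,"y": 0,"z": 0,"wx": 0,"wy": 0,"wz": -0.18},
    {"jaw": 0.0,"x": 0,"y": 0,"z": 0,"wx": 0,"wy": 0,"wz": -0.18},
    {"jaw": 0.0,"x": 0,"y": 0,"z": 0,"wx": 0,"wy": 0,"wz": -0.18},
    {"jaw": 0.0,"x": 0,"y": 0,"z": 0,"wx": 0,"wy": 0,"wz": -0.18},
    {"jaw": 0.0,"x": 0,"y": 0,"z": 0,"wx": 0,"wy": 0,"wz": -0.18},
    {"jaw": 0.0,"x": 0,"y": 0,"z": 0,"wx": 0,"wy": 0,"wz": -0.18},
    {"jaw": 0.0,"x": 0,"y": 0,"z": 0,"wx": 0,"wy": 0,"wz": -0.18},
    {"jaw": 0.0,"x": 0,"y": 0,"z": 0,"wx": 0,"wy": 0,"wz": -0.18},
    {"jaw": 0.0,"x": 0,"y": 0,"z": 0,"wx": 0,"wy": 0,"wz": -0.05}
  ]
}}

```text
clock: 11.8
tool_pos: [0.4626, 0.1115, 0.1706]
ee_rot: [-0.0, 0.72, 0.694, -0.0]
force: [-0.0, 0.4, -0.2]
gripper_width: 0.0428
```

{"api": "play_rows", "payload": {
  "increments": [
    {"jaw": -0.1,"x": 3.2,"y": 2.1,"z": 0,"wx": 0,"wy": 0,"wz": 0},
    {"jaw": -0.1,"x": 3.2,"y": 2.1,"z": 0.8,"wx": 0,"wy": 0,"wz": 0},
    {"jaw": -0.1,"x": 3.2,"y": 2.1,"z": 0.8,"wx": 0,"wy": 0,"wz": 0},
    {"jaw": -0.1,"x": 3.2,"y": 2.1,"z": 0.8,"wx": 0,"wy": 0,"wz": 0},
    {"jaw": -0.1,"x": 3.2,"y": 2.1,"z": 0.8,"wx": 0,"wy": 0,"wz": 0},
    {"jaw": -0.1,"x": 3.2,"y": 2.1,"z": 1,"wx": 0,"wy": 0,"wz": 0},
    {"jaw": -0.1,"x": 3.1,"y": 2,"z": 1,"wx": 0,"wy": 0,"wz": 0},
    {"jaw": -0.1,"x": 0,"y": 0,"z": 0,"wx": 0,"wy": 0,"wz": 0}
  ]
}}

```text
clock: 12.8
tool_pos: [0.6174, 0.3299, 0.117]
ee_rot: [-0.0, 0.721, 0.693, -0.001]
force: [-0.2, -0.7, -0.1]
gripper_width: 0.0465
```

```bash
python3 - <<'E'
from h import *
o=robot.get_obs();print(o['tool_pos'],o['q'],o['gripper_width'],o['clock'],T_tool(o)[:3,:2].round(4).tolist())
im,C=snap('wrist','w6')
E
```

```text
[0.61744835 0.3298931  0.11696799] [ 4.24188484e-01  7.48612444e-01  1.31189476e+00  1.12267331e-04
  1.08250502e+00 -1.10829123e+00] 0.046524156396500704 12.8 [[0.0384, 0.9993], [0.9993, -0.0384], [-0.0005, -0.0013]]
```

View pics/w6.png

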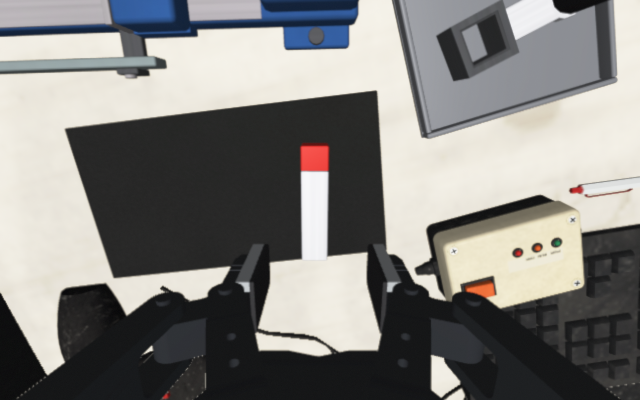

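```bash
python3 - <<'E'
from h import *
im,C=load('w6');o=robot.get_obs()
P=onplane([(314.8,146.5),(314,259.5)],C,.023);m=P.mean(0);print(m,P[1]-P[0]); print('tool delta',np.linalg.inv(T_tool(o))@np.r_[m,1])
E
```

```text
[0.61714017 0.32919861 0.023     ] [ 0.08823953 -0.00428365  0.        ]
tool delta [4.16209287e-04 1.62886394e-04 9.45879924e-02 1.00000000e+00]
```

{"api": "play_rows", "payload": {
  "increments": [
    {"jaw": -0.1,"x": 0,"y": 0,"z": 2.6,"wx": 0,"wy": 0,"wz": 0},
    {"jaw": -0.1,"x": 0,"y": 0,"z": 2.6,"wx": 0,"wy": 0,"wz": 0},
    {"jaw": -0.1,"x": 0,"y": 0,"z": 2.6,"wx": 0,"wy": 0,"wz": 0},
    {"jaw": -0.1,"x": 0,"y": 0,"z": 1.5,"wx": 0,"wy": 0,"wz": 0},
    {"jaw": -0.1,"x": 0,"y": 0,"z": 0.7,"wx": 0,"wy": 0,"wz": 0},
    {"jaw": 0.8,"x": 0,"y": 0,"z": 0,"wx": 0,"wy": 0,"wz": 0},
    {"jaw": 0.8,"x": 0,"y": 0,"z": 0,"wx": 0,"wy": 0,"wz": 0},
    {"jaw": 0.8,"x": 0,"y": 0,"z": 0,"wx": 0,"wy": 0,"wz": 0},
    {"jaw": 0.8,"x": 0,"y": 0,"z": 0,"wx": 0,"wy": 0,"wz": 0},
    {"jaw": 0.8,"x": 0,"y": 0,"z": -1,"wx": 0,"wy": 0,"wz": 0},
    {"jaw": 0.8,"x": 0,"y": 0,"z": -3,"wx": 0,"wy": 0,"wz": 0},
    {"jaw": 0.8,"x": 0,"y": 0,"z": -3,"wx": 0,"wy": 0,"wz": 0},
    {"jaw": 0.8,"x": 0,"y": 0,"z": -3,"wx": 0,"wy": 0,"wz": 0},
    {"jaw": 0.8,"x": 0,"y": 0,"z": -2,"wx": 0,"wy": 0,"wz": -0.04},
    {"jaw": 0.8,"x": 0,"y": 0,"z": 0,"wx": 0,"wy": 0,"wz": 0}
  ]
}}

```text
clock: 14.72
tool_pos: [0.6181, 0.3289, 0.1407]
ee_rot: [0.001, 0.707, 0.707, 0.001]
force: [-0.0, 0.7, -1.3]
gripper_width: 0.018
```

{"api": "play_rows", "payload": {
  "increments": [
    {"jaw": 0.8,"x": -2.7,"y": -2.6,"z": 0,"wx": 0,"wy": 0,"wz": 0},
    {"jaw": 0.8,"x": -2.7,"y": -2.6,"z": 0,"wx": 0,"wy": 0,"wz": 0},
    {"jaw": 0.8,"x": -2.7,"y": -2.6,"z": 0,"wx": 0,"wy": 0,"wz": 0},
    {"jaw": 0.8,"x": -2.7,"y": -2.6,"z": 0,"wx": 0,"wy": 0,"wz": 0},
    {"jaw": 0.8,"x": -2.7,"y": -2.6,"z": 0,"wx": 0,"wy": 0,"wz": 0},
    {"jaw": 0.8,"x": -2.7,"y": -2.5,"z": 0,"wx": 0,"wy": 0,"wz": 0},
    {"jaw": 0.8,"x": 0,"y": 0,"z": 0,"wx": 0,"wy": 0,"wz": 0}
  ]
}}

```text
clock: 15.6
tool_pos: [0.4606, 0.1651, 0.138]
ee_rot: [-0.001, 0.708, 0.706, -0.001]
force: [0.3, 0.5, -1.8]
gripper_width: 0.0186
```

```bash
python3 - <<'E'
from h import *
o=robot.get_obs();print(o['tool_pos'],o['q'],o['gripper_width'],o['clock'],T_tool(o)[:3,:2].round(4).tolist())
im,C=snap('wrist','w7')
E
```

```text
[0.4605538  0.16514712 0.13799922] [ 2.49166582e-01  3.82536894e-01  1.89708769e+00 -1.21755805e-04
  8.64664667e-01 -1.31962153e+00] 0.018578672867396413 15.6 [[0.0019, 1.0], [1.0, -0.0019], [-0.0008, -0.0026]]
```

View pics/w7.png

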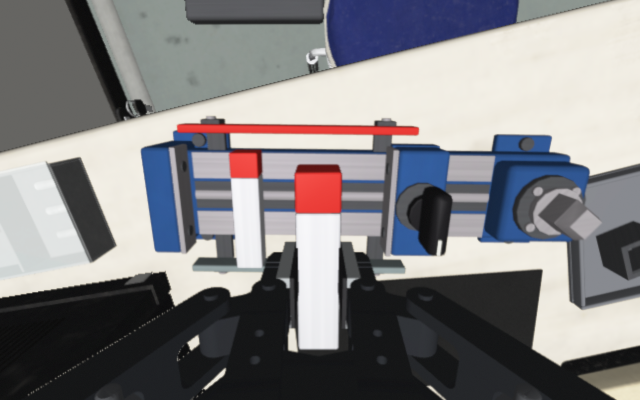

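{"api": "play_rows", "payload": {
  "increments": [
    {"jaw": 0.8,"x": 0,"y": 0.1,"z": 3,"wx": 0,"wy": 0,"wz": 0},
    {"jaw": 0.8,"x": 0,"y": 0,"z": 3,"wx": 0,"wy": 0,"wz": 0},
    {"jaw": 0.8,"x": 0,"y": 0,"z": 2,"wx": 0,"wy": 0,"wz": 0},
    {"jaw": 0.8,"x": 0,"y": 0,"z": 0.8,"wx": 0,"wy": 0,"wz": 0},
    {"jaw": 0.8,"x": 0,"y": 0,"z": 0.4,"wx": 0,"wy": 0,"wz": 0},
    {"jaw": 0.8,"x": 0,"y": 0,"z": 0,"wx": 0,"wy": 0,"wz": 0}
  ]
}}

```text
clock: 16.4
tool_pos: [0.4638, 0.1667, 0.0471]
ee_rot: [0.0, 0.707, 0.707, 0.0]
force: [0.7, -0.5, -1.2]
gripper_width: 0.0183
```

{"api": "play_rows", "payload": {
  "increments": [
    {"jaw": 0.8,"x": 0,"y": 0,"z": 0.25,"wx": 0,"wy": 0,"wz": 0},
    {"jaw": 0.8,"x": 0,"y": 0,"z": 0,"wx": 0,"wy": 0,"wz": 0}
  ]
}}

```text
clock: 16.65
tool_pos: [0.464, 0.1667, 0.0449]
ee_rot: [0.0, 0.707, 0.707, 0.001]
force: [-0.7, -0.2, 2.7]
gripper_width: 0.0181
```

{"api": "play_rows", "payload": {
  "increments": [
    {"jaw": 0.0,"x": 0,"y": 0,"z": 0,"wx": 0,"wy": 0,"wz": 0},
    {"jaw": 0.0,"x": 0,"y": 0,"z": 0,"wx": 0,"wy": 0,"wz": 0},
    {"jaw": 0.0,"x": 0,"y": 0,"z": 0,"wx": 0,"wy": 0,"wz": 0},
    {"jaw": 0.0,"x": 0,"y": 0,"z": -2,"wx": 0,"wy": 0,"wz": 0},
    {"jaw": 0.0,"x": 0,"y": 0,"z": -4,"wx": 0,"wy": 0,"wz": 0},
    {"jaw": 0.0,"x": 0,"y": 0,"z": -4,"wx": 0,"wy": 0,"wz": 0},
    {"jaw": 0.0,"x": 0,"y": 0,"z": -4,"wx": 0,"wy": 0,"wz": 0},
    {"jaw": 0.0,"x": 3.5,"y": 0,"z": -2,"wx": 0,"wy": 0,"wz": 0},
    {"jaw": 0.0,"x": 3.5,"y": 0,"z": 0,"wx": 0,"wy": 0,"wz": 0},
    {"jaw": 0.0,"x": 3.5,"y": 0,"z": 0,"wx": 0,"wy": 0,"wz": 0},
    {"jaw": 0.0,"x": 3.5,"y": 0,"z": 0,"wx": 0,"wy": 0,"wz": 0},
    {"jaw": 0.0,"x": 3.5,"y": 0,"z": 0,"wx": 0,"wy": 0,"wz": 0},
    {"jaw": 0.0,"x": 0,"y": 0,"z": 0,"wx": 0,"wy": 0,"wz": 0}
  ]
}}

```text
clock: 18.27
tool_pos: [0.463, 0.3431, 0.204]
ee_rot: [-0.0, 0.706, 0.708, -0.0]
force: [0.6, -1.0, 0.4]
gripper_width: 0.0425
```

```bash
python3 - <<'E'
from h import *
o=robot.get_obs();print(o['tool_pos'],o['q'],o['gripper_width'],o['clock'],T_tool(o)[:3,:2].round(4).tolist())
im,C=snap('wrist','w8');im,C=snap('top','t8');cv2.imwrite('pics/t8z.png',cv2.resize(im[125:285,180:440],None,fx=3,fy=3,interpolation=cv2.INTER_CUBIC))
E
```

```text
[0.46302343 0.34314684 0.2039672 ] [ 5.56929738e-01  4.35923776e-01  1.61837573e+00  1.98449446e-04
  1.08738193e+00 -1.01636694e+00] 0.042518889201449216 18.275 [[-0.0024, 1.0], [1.0, 0.0024], [0.0001, -0.0002]]
```

View pics/w8.png

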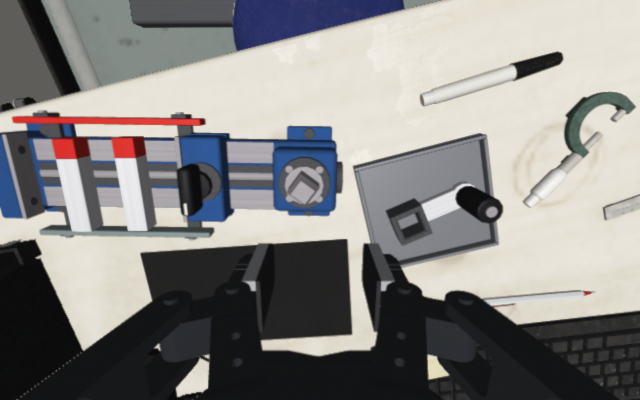

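View pics/t8z.png

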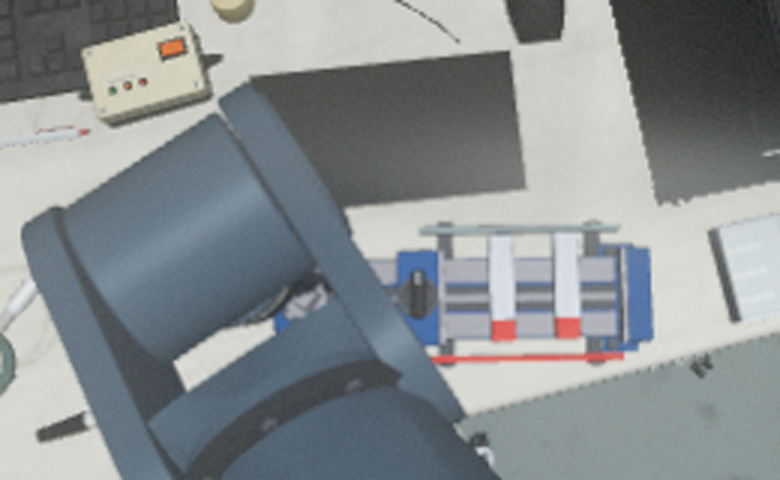

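```bash
python3 - <<'E'
from h import *
im,C=load('w8')
cv2.imwrite('pics/w8a.png',cv2.resize(im[120:270,260:510],None,fx=3.2,fy=3.2,interpolation=cv2.INTER_CUBIC))
E
```

```text
(no output)
```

View pics/w8a.png

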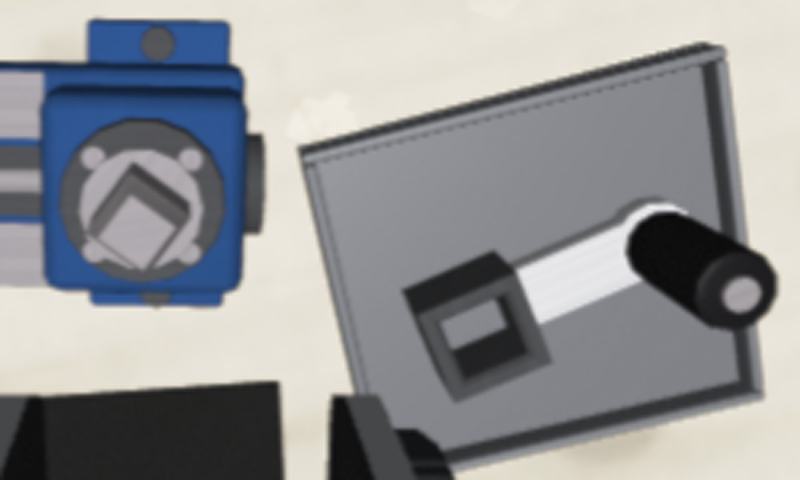

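```bash
cat > mk.py <<'E'
from h import *
def quad(q,z,C):
    P=onplane(q,C,z)[:,:2];e=np.roll(P,-1,0)-P
    print(' ctr',P.mean(0).round(4),'edges',np.linalg.norm(e,axis=1).round(4),'ang',np.degrees(np.arctan2(e[:,1],e[:,0])).round(1)%90)
    return P.mean(0)
E
python3 - <<'E'
from mk import *
im,C=load('w8')
f=lambda L:np.array(L,float)/3.2+[260,120]
h=quad(f([(420,318),(516,268),(551,362),(457,402)]),.030,C)
k=onplane(f([(740,293)]),C,.066)[0,:2];print('handle',k,k-h,np.linalg.norm(k-h),np.degrees(np.arctan2(*(k-h)[::-1])))
quad(f([(132,195),(176,226),(144,268),(99,229)]),.088,C)
quad(f([(303,155),(722,50),(763,393),(385,478)]),.016,C)
E
```

```text
ctr [0.5093 0.4422] edges [0.0337 0.035  0.0327 0.0325] ang [29.9 24.3 25.6 25.8]
handle [0.48185494 0.50133866] [-0.02745599  0.05915074] 0.06521227760994892 114.89930465510551
 ctr [0.4579 0.3331] edges [0.0136 0.0138 0.0153 0.0122] ang [54.  53.6 47.6 46.2]
 ctr [0.4933 0.4636] edges [0.1335 0.12   0.1322 0.1194] ang [14.5 15.3 14.2 16. ]
```

{"api": "play_rows", "payload": {
  "increments": [
    {"jaw": -0.2,"x": -0.3,"y": 3.4,"z": 0.5,"wx": 0,"wy": 0,"wz": 0},
    {"jaw": -0.2,"x": -0.3,"y": 3.4,"z": 0.5,"wx": 0,"wy": 0,"wz": 0},
    {"jaw": -0.2,"x": 0,"y": 0,"z": 0,"wx": 0,"wy": 0,"wz": 0},
    {"jaw": -0.2,"x": 0,"y": 0,"z": 0,"wx": 0,"wy": 0,"wz": 0}
  ]
}}

```text
clock: 18.88
tool_pos: [0.5311, 0.3348, 0.1942]
ee_rot: [-0.0, 0.707, 0.707, -0.0]
force: [-0.3, 0.4, 0.7]
gripper_width: 0.0512
```

```bash
python3 - <<'E'
from h import *
im,C=snap('wrist','w9');p=proj([[.46,.332,.088]],C)[0];print(p,C[2][:3,3])
x,y=int(p[0])-50,max(0,int(p[1])-40);print(x,y)
cv2.imwrite('pics/w9a.png',cv2.resize(im[y:y+80,x:x+100],None,fx=7,fy=7,interpolation=cv2.INTER_CUBIC))
E
```

```text
[311.2511506  107.16099308] [0.4591537  0.33647072 0.32863381]
261 67
```

View pics/w9a.png

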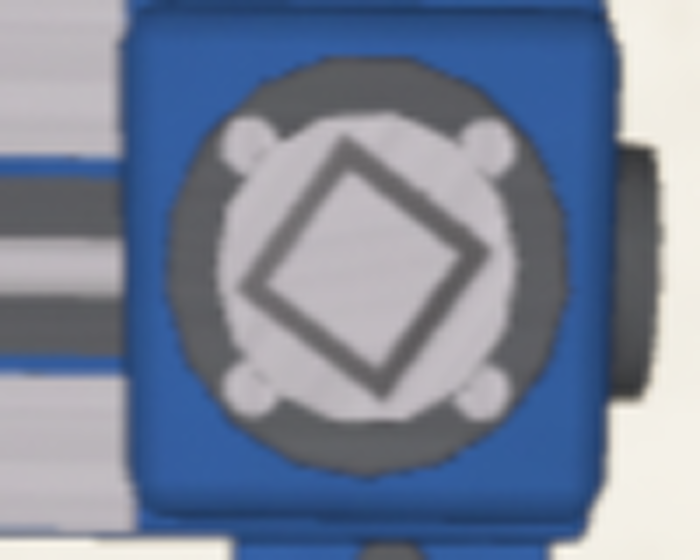

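```bash
python3 - <<'E'
from mk import *
im,C=load('w9');f=lambda L:np.array(L,float)/7+[261,67]
quad(f([(345,135),(492,250),(383,400),(238,288)]),.080,C)
quad(f([(347,172),(460,258),(378,365),(266,284)]),.088,C)
E
```

```text
ctr [0.4588 0.3332] edges [0.0194 0.0194 0.0194 0.0193] ang [53.3 53.2 52.9 53.2]
 ctr [0.4589 0.3331] edges [0.0143 0.0136 0.0141 0.0138] ang [54.  51.6 54.8 52.4]
```

{"api": "play_rows", "payload": {
  "increments": [
    {"jaw": -0.05,"x": 3.6,"y": -0.7,"z": 0,"wx": 0,"wy": 0,"wz": 0},
    {"jaw": -0.05,"x": 3.6,"y": -0.7,"z": 1.4,"wx": 0,"wy": 0,"wz": 0},
    {"jaw": -0.05,"x": 3.5,"y": -0.8,"z": 2,"wx": 0,"wy": 0,"wz": 0},
    {"jaw": -0.05,"x": 0,"y": 0,"z": 0,"wx": 0,"wy": 0,"wz": 0.162},
    {"jaw": -0.05,"x": 0,"y": 0,"z": 0,"wx": 0,"wy": 0,"wz": 0.162},
    {"jaw": -0.05,"x": 0,"y": 0,"z": 0,"wx": 0,"wy": 0,"wz": 0.162},
    {"jaw": -0.05,"x": 0,"y": 0,"z": 0,"wx": 0,"wy": 0,"wz": 0.162},
    {"jaw": -0.05,"x": 0,"y": 0,"z": 0,"wx": 0,"wy": 0,"wz": 0.162},
    {"jaw": -0.05,"x": 0,"y": 0,"z": 0,"wx": 0,"wy": 0,"wz": 0.162},
    {"jaw": -0.05,"x": 0,"y": 0,"z": 0,"wx": 0,"wy": 0,"wz": 0.162},
    {"jaw": -0.05,"x": 0,"y": 0,"z": 0,"wx": 0,"wy": 0,"wz": 0}
  ]
}}

```text
clock: 20.3
tool_pos: [0.5089, 0.4425, 0.1607]
ee_rot: [-0.0, 0.976, 0.218, 0.0]
force: [0.6, 0.7, 0.4]
gripper_width: 0.0452
```

```bash
python3 - <<'E'
from h import *
o=robot.get_obs();print(o['tool_pos'],o['q'],T_tool(o)[:3,:2].round(4).tolist())
im,C=snap('wrist','w10')
E
```

```text
[0.50886426 0.44251996 0.16068286] [6.46766285e-01 6.54420707e-01 1.36814326e+00 4.24753928e-06
 1.11891675e+00 2.08257888e-01] [[0.9054, 0.4246], [0.4246, -0.9054], [0.0001, -0.0]]
```

View pics/w10.png

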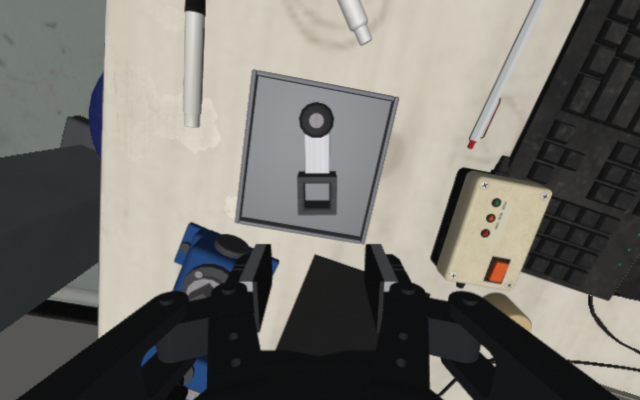

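```bash
python3 - <<'E'
from h import *
im,C=load('w10')
cv2.imwrite('pics/w10a.png',cv2.resize(im[60:250,230:410],None,fx=3.1,fy=3.1,interpolation=cv2.INTER_CUBIC))
E
```

```text
(no output)
```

View pics/w10a.png

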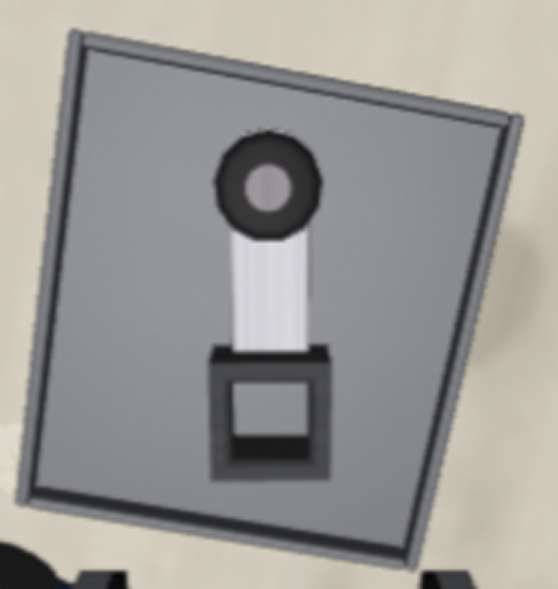

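```bash
python3 - <<'E'
from mk import *
im,C=load('w10');f=lambda L:np.array(L,float)/3.1+[230,60];Ti=np.linalg.inv(T_tool(robot.get_obs()))
h=quad(f([(209,361),(331,361),(331,480),(210,480)]),.030,C)
k=onplane(f([(268,187)]),C,.066)[0,:2];print('handle',k,np.linalg.norm(k-h),np.degrees(np.arctan2(*(k-h)[::-1])))
print('tool',Ti@np.r_[h,.02,1],Ti@np.r_[k,.02,1])
quad(f([(76,30),(524,118),(412,569),(16,504)]),.016,C)
E
```

```text
ctr [0.5094 0.4422] edges [0.0332 0.0343 0.0341 0.0343] ang [25.1 26.1 25.1 24.5]
handle [0.48159978 0.50057918] 0.06466169728072739 115.5010526607771
tool [2.57396555e-04 4.69474795e-04 1.40634819e-01 1.00000000e+00] [-1.38068811e-05 -6.41916537e-02  1.40635212e-01  1.00000000e+00]
 ctr [0.495  0.4639] edges [0.1211 0.1337 0.1213 0.1346] ang [14.6 14.4 15.  14.3]
```

{"api": "play_rows", "payload": {
  "grip_force": 110,
  "increments": [
    {"jaw": -0.05,"x": 0,"y": 0,"z": 3,"wx": 0,"wy": 0,"wz": 0},
    {"jaw": -0.05,"x": 0,"y": 0,"z": 3,"wx": 0,"wy": 0,"wz": 0},
    {"jaw": -0.05,"x": 0,"y": 0,"z": 3,"wx": 0,"wy": 0,"wz": 0},
    {"jaw": -0.05,"x": 0,"y": 0,"z": 2.5,"wx": 0,"wy": 0,"wz": 0},
    {"jaw": -0.05,"x": 0,"y": 0,"z": 1.6,"wx": 0,"wy": 0,"wz": 0},
    {"jaw": -0.05,"x": 0,"y": 0,"z": 0.9,"wx": 0,"wy": 0,"wz": 0},
    {"jaw": -0.05,"x": 0,"y": 0,"z": 0,"wx": 0,"wy": 0,"wz": 0},
    {"jaw": 0.6,"x": 0,"y": 0,"z": 0,"wx": 0,"wy": 0,"wz": 0},
    {"jaw": 0.6,"x": 0,"y": 0,"z": 0,"wx": 0,"wy": 0,"wz": 0},
    {"jaw": 0.6,"x": 0,"y": 0,"z": 0,"wx": 0,"wy": 0,"wz": 0},
    {"jaw": 0.6,"x": 0,"y": 0,"z": 0,"wx": 0,"wy": 0,"wz": 0}
  ]
}}

```text
clock: 21.72
tool_pos: [0.5099, 0.4429, 0.0217]
ee_rot: [-0.0, 0.976, 0.217, 0.001]
force: [-1.9, -1.3, 6.0]
gripper_width: 0.0314
```

{"api": "play_rows", "payload": {
  "increments": [
    {"jaw": 0.6,"x": 0,"y": 0,"z": -1,"wx": 0,"wy": 0,"wz": 0},
    {"jaw": 0.6,"x": 0,"y": 0,"z": -2.5,"wx": 0,"wy": 0,"wz": 0},
    {"jaw": 0.6,"x": 0,"y": 0,"z": -3,"wx": 0,"wy": 0,"wz": 0},
    {"jaw": 0.6,"x": 0,"y": 0,"z": -3,"wx": 0,"wy": 0,"wz": 0},
    {"jaw": 0.6,"x": 0,"y": 0,"z": -1.5,"wx": 0,"wy": 0,"wz": 0},
    {"jaw": 0.6,"x": 0,"y": 0,"z": 0,"wx": 0,"wy": 0,"wz": -0.163},
    {"jaw": 0.6,"x": 0,"y": 0,"z": 0,"wx": 0,"wy": 0,"wz": -0.163},
    {"jaw": 0.6,"x": 0,"y": 0,"z": 0,"wx": 0,"wy": 0,"wz": -0.163},
    {"jaw": 0.6,"x": -3,"y": 0.6,"z": 0,"wx": 0,"wy": 0,"wz": 0},
    {"jaw": 0.6,"x": -3,"y": 0.6,"z": 0,"wx": 0,"wy": 0,"wz": 0},
    {"jaw": 0.6,"x": -3,"y": 0.6,"z": 0,"wx": 0,"wy": 0,"wz": 0},
    {"jaw": 0.6,"x": -2.8,"y": 0.6,"z": 0,"wx": 0,"wy": 0,"wz": 0},
    {"jaw": 0.6,"x": 0,"y": 0,"z": 0,"wx": 0,"wy": 0,"wz": 0}
  ]
}}

```text
clock: 23.35
tool_pos: [0.4569, 0.3325, 0.1301]
ee_rot: [0.0, 0.895, 0.446, -0.001]
force: [0.9, 0.6, -2.3]
gripper_width: 0.0313
```

```bash
python3 - <<'E'
from h import *
o=robot.get_obs();T=T_tool(o);print(o['tool_pos'],T[:3,:2].round(4).tolist(),np.degrees(np.arctan2(T[1,0],T[0,0])))
print(np.linalg.inv(T)@[.4588,.3332,.08,1])
im,C=snap('wrist','w11')
cv2.imwrite('pics/w11a.png',cv2.resize(im[50:400,150:500],None,fx=1.7,fy=1.7))
E
```

```text
[0.45687162 0.33245452 0.13006675] [[0.6018, 0.7986], [0.7986, -0.6018], [-0.0015, -0.0005]] 53.00034101160426
[0.00183313 0.00111763 0.0500634  1.        ]
```

View pics/w11.png

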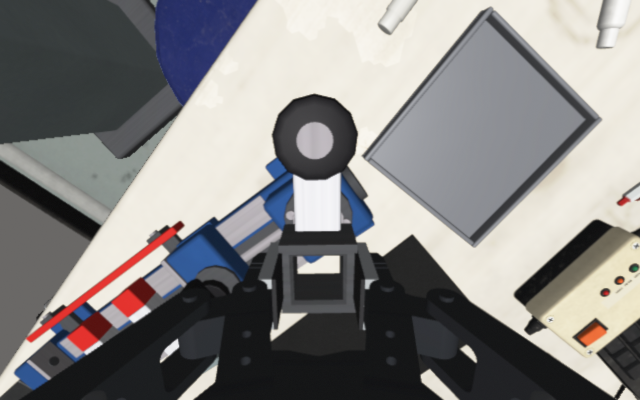

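```bash
python3 - <<'E'
from mk import *
im,C=load('w11');Ti=np.linalg.inv(T_tool(robot.get_obs()))
cv2.imwrite('pics/w11a.png',cv2.resize(im[80:330,240:400],None,fx=3.5,fy=2.4*1.0,interpolation=cv2.INTER_CUBIC)[:600])
k=onplane([(315,140)],C,.130+.0443)[0];print(Ti@np.r_[k,1])
E
```

```text
[-5.59367129e-04 -6.39269468e-02 -4.39677858e-02  1.00000000e+00]
```

View pics/w11a.png

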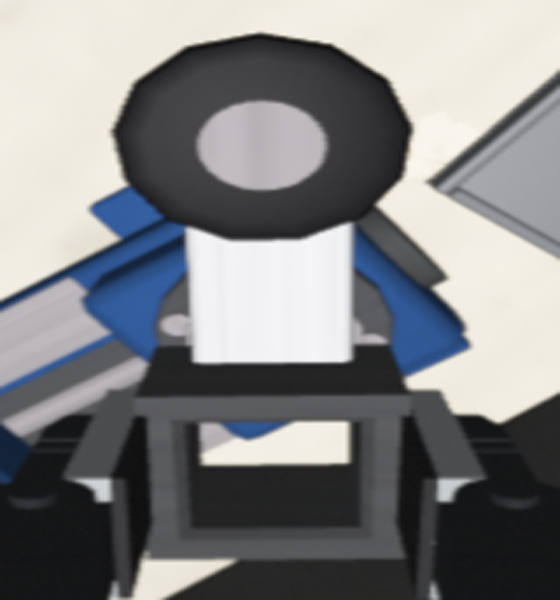

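{"api": "play_rows", "payload": {
  "increments": [
    {"jaw": 0.6,"x": 0.2,"y": 0.05,"z": 0,"wx": 0,"wy": 0,"wz": 0},
    {"jaw": 0.6,"x": 0,"y": 0,"z": 1.5,"wx": 0,"wy": 0,"wz": 0},
    {"jaw": 0.6,"x": 0,"y": 0,"z": 1,"wx": 0,"wy": 0,"wz": 0},
    {"jaw": 0.6,"x": 0,"y": 0,"z": 0.5,"wx": 0,"wy": 0,"wz": 0},
    {"jaw": 0.6,"x": 0,"y": 0,"z": 0.3,"wx": 0,"wy": 0,"wz": 0},
    {"jaw": 0.6,"x": 0,"y": 0,"z": 0,"wx": 0,"wy": 0,"wz": 0}
  ]
}}

```text
clock: 24.15
tool_pos: [0.459, 0.3346, 0.0986]
ee_rot: [0.0, 0.895, 0.447, -0.001]
force: [-8.3, -8.1, 23.3]
gripper_width: 0.0314
```

{"api": "play_rows", "payload": {
  "increments": [
    {"jaw": 0.6,"x": -0.1,"y": 0,"z": -0.3,"wx": 0,"wy": 0,"wz": 0},
    {"jaw": 0.6,"x": 0,"y": 0,"z": 0,"wx": 0,"wy": 0,"wz": 0}
  ]
}}

```text
clock: 24.4
tool_pos: [0.4586, 0.3342, 0.0999]
ee_rot: [0.0, 0.895, 0.447, -0.0]
force: [-0.3, -1.1, -1.9]
gripper_width: 0.0313
```

{"api": "play_rows", "payload": {
  "increments": [
    {"jaw": 0.6,"x": -0.05,"y": 0,"z": 0.2,"wx": 0,"wy": 0,"wz": 0},
    {"jaw": 0.6,"x": 0,"y": 0,"z": 0.2,"wx": 0,"wy": 0,"wz": 0},
    {"jaw": 0.6,"x": 0,"y": 0,"z": 0.2,"wx": 0,"wy": 0,"wz": 0},
    {"jaw": 0.6,"x": 0,"y": 0,"z": 0,"wx": 0,"wy": 0,"wz": 0}
  ]
}}

```text
clock: 24.9
tool_pos: [0.4587, 0.3336, 0.0962]
ee_rot: [0.0, 0.895, 0.447, 0.0]
force: [-7.3, -9.6, 26.5]
gripper_width: 0.0312
```

{"api": "play_rows", "payload": {
  "increments": [
    {"jaw": 0.6,"x": -0.1,"y": 0,"z": 0,"wx": 0,"wy": 0,"wz": 0},
    {"jaw": 0.6,"x": 0,"y": 0,"z": 0,"wx": 0,"wy": 0,"wz": 0}
  ]
}}

```text
clock: 25.15
tool_pos: [0.4575, 0.3329, 0.0937]
ee_rot: [0.0, 0.895, 0.447, -0.0]
force: [-2.0, -1.2, -2.4]
gripper_width: 0.0317
```

```bash
python3 - <<'E'
from h import *
o=robot.get_obs();T=T_tool(o);print(o['tool_pos'],o['force'],o['wrist_torque'],T.round(4).tolist())
print('tool F',T[:3,:3].T@o['force'],'M',T[:3,:3].T@o['wrist_torque'])
im,C=snap('wrist','w12')
cv2.imwrite('pics/w12a.png',cv2.resize(im[80:330,230:410],None,fx=2.4,fy=2.4,interpolation=cv2.INTER_CUBIC))
E
```

```text
[0.45752574 0.33291733 0.09371655] [-1.95723433 -1.23876694 -2.4058078 ] [-0.37212097  0.18127273 -0.02143147] [[0.601, 0.7992, -0.0008, 0.4575], [0.7992, -0.601, -0.0005, 0.3329], [-0.0009, -0.0003, -1.0, 0.0937], [0.0, 0.0, 0.0, 1.0]]
tool F [-2.1643183  -0.81894955  2.40795947] M [-0.07875916 -0.40635223  0.02163301]
```

View pics/w12a.png

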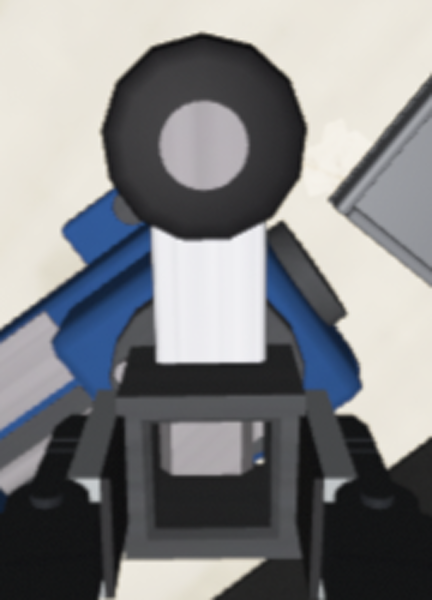

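{"api": "play_rows", "payload": {
  "increments": [
    {"jaw": 0.6,"x": -0.05,"y": 0,"z": 0.3,"wx": 0,"wy": 0,"wz": 0},
    {"jaw": 0.6,"x": 0,"y": 0,"z": 0.3,"wx": 0,"wy": 0,"wz": 0},
    {"jaw": 0.6,"x": 0,"y": 0,"z": 0,"wx": 0,"wy": 0,"wz": 0}
  ]
}}

```text
clock: 25.58
tool_pos: [0.4575, 0.3328, 0.0879]
ee_rot: [-0.0, 0.895, 0.447, -0.0]
force: [-0.9, -0.3, -2.3]
gripper_width: 0.0309
```

{"api": "play_rows", "payload": {
  "increments": [
    {"jaw": 0.6,"x": 0,"y": 0,"z": 0.3,"wx": 0,"wy": 0,"wz": 0},
    {"jaw": 0.6,"x": 0,"y": 0,"z": 0.3,"wx": 0,"wy": 0,"wz": 0},
    {"jaw": 0.6,"x": 0,"y": 0,"z": 0.1,"wx": 0,"wy": 0,"wz": 0},
    {"jaw": 0.6,"x": 0,"y": 0,"z": 0,"wx": 0,"wy": 0,"wz": 0}
  ]
}}

```text
clock: 26.08
tool_pos: [0.4575, 0.3327, 0.0813]
ee_rot: [-0.0, 0.895, 0.447, 0.0]
force: [0.9, -0.6, -3.0]
gripper_width: 0.0311
```

{"api": "play_rows", "payload": {
  "increments": [
    {"jaw": -0.05,"x": 0,"y": 0,"z": 0,"wx": 0,"wy": 0,"wz": 0},
    {"jaw": -0.05,"x": 0,"y": 0,"z": 0,"wx": 0,"wy": 0,"wz": 0},
    {"jaw": -0.05,"x": 0,"y": 0,"z": -1.5,"wx": 0,"wy": 0,"wz": 0},
    {"jaw": -0.05,"x": 0,"y": 0,"z": -3.5,"wx": 0,"wy": 0,"wz": 0},
    {"jaw": -0.05,"x": 0,"y": 0,"z": -3.5,"wx": 0,"wy": 0,"wz": 0},
    {"jaw": -0.05,"x": 0,"y": 0,"z": -3.5,"wx": 0,"wy": 0,"wz": 0},
    {"jaw": -0.05,"x": 0,"y": 0,"z": 0,"wx": 0,"wy": 0,"wz": -0.16},
    {"jaw": -0.05,"x": 0,"y": 0,"z": 0,"wx": 0,"wy": 0,"wz": -0.16},
    {"jaw": -0.05,"x": 0,"y": 0,"z": 0,"wx": 0,"wy": 0,"wz": -0.16},
    {"jaw": -0.05,"x": 0,"y": 0,"z": 0,"wx": 0,"wy": 0,"wz": -0.165},
    {"jaw": -0.05,"x": 0,"y": 0,"z": 0,"wx": 0,"wy": 0,"wz": 0}
  ]
}}

```text
clock: 27.45
tool_pos: [0.4576, 0.3328, 0.2023]
ee_rot: [0.0, 0.707, 0.707, 0.001]
force: [0.1, 0.3, 0.5]
gripper_width: 0.045
```

```bash
python3 - <<'E'
from h import *
o=robot.get_obs();T=T_tool(o);print(o['tool_pos'],o['q'],T[:3,:2].round(4).tolist())
im,C=snap('wrist','w13')
E
```

```text
[0.45760342 0.332771   0.20231781] [ 5.46479108e-01  4.18987645e-01  1.64912777e+00 -1.03332935e-05
  1.07234148e+00 -1.02342258e+00] [[0.0009, 1.0], [1.0, -0.0009], [0.0006, 0.001]]
```

View pics/w13.png

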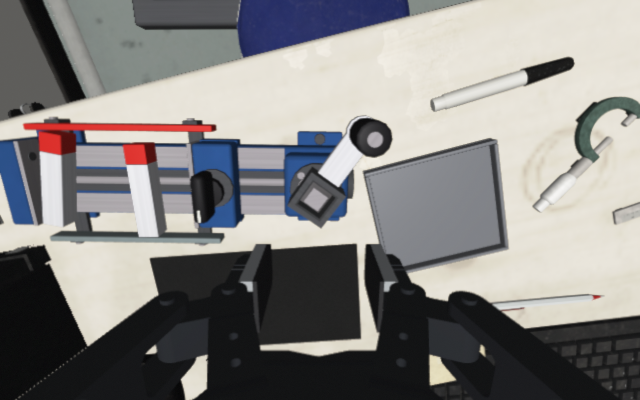

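```bash
python3 - <<'E'
from h import *
im,C=load('w13')
cv2.imwrite('pics/w13a.png',cv2.resize(im[100:260,0:400],None,fx=2,fy=2.5,interpolation=cv2.INTER_CUBIC))
o=onplane([(370+5,139)],C,.1255)[0];print('handle',o)
im,C=load('w8')
cv2.imwrite('pics/w8b.png',cv2.resize(im[100:260,0:260],None,fx=2,fy=2.5,interpolation=cv2.INTER_CUBIC))
E
```

```text
handle [0.40651222 0.37203542 0.1255    ]
```

View pics/w13a.png

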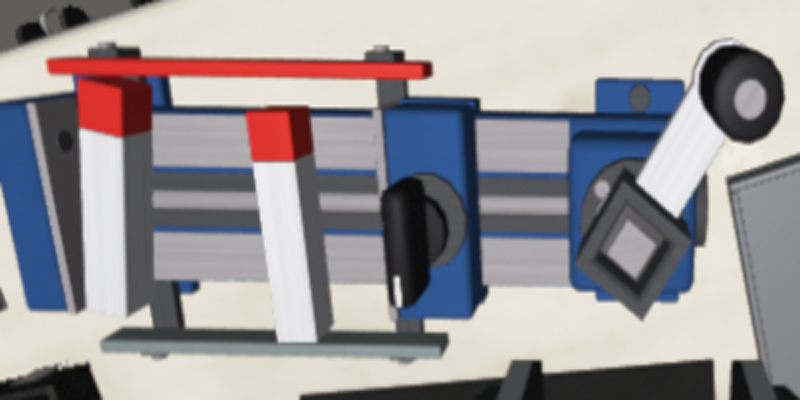

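View pics/w8b.png

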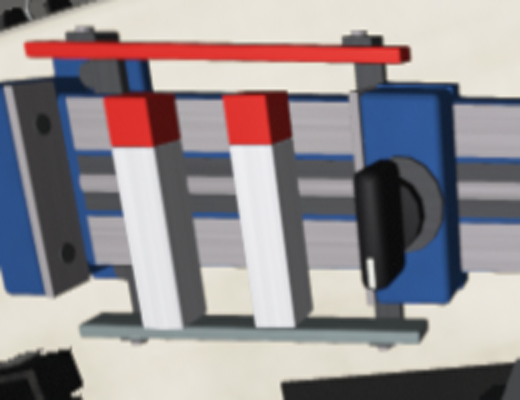

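```bash
python3 - <<'E'
from mk import *
for fn,L in (('w13',[[(80,130),(86,310),(127,316),(124,138)],[(252,160),(276,340),(319,341),(297,160)]]),('w8',[[(112,148),(145,326),(183,328),(155,147)],[(230,145),(256,326),(296,326),(272,145)]])):
  im,C=load(fn)
  for q in L:
    P=onplane(np.array(q)/[2,2.5]+[0,100],C,.048)[:,:2];print(fn,P.round(4).tolist());e=P[1]-P[0];print(np.degrees(np.arctan2(e[1],e[0])));e=P[2]-P[3];print(np.degrees(np.arctan2(e[1],e[0])))
E
```

```text
w13 [[0.425, 0.0832], [0.4946, 0.0688], [0.4971, 0.0884], [0.428, 0.1028]]
-11.69260669161958
-11.764441825138466
w13 [[0.4363, 0.1599], [0.5071, 0.1595], [0.5076, 0.1805], [0.4363, 0.1805]]
-0.35220729436057024
-0.05147092814441747
w8 [[0.438, 0.1051], [0.5079, 0.1053], [0.5087, 0.1239], [0.4376, 0.1251]]
0.14509688364978438
-0.9808228718750454
w8 [[0.4369, 0.1599], [0.5078, 0.16], [0.5077, 0.1797], [0.4369, 0.1792]]
0.12508218000195348
0.3913048351166974
```

{"api": "play_rows", "payload": {
  "grip_force": 40,
  "increments": [
    {"jaw": -0.05,"x": 1.9,"y": -2.5,"z": 0,"wx": 0,"wy": 0,"wz": 0},
    {"jaw": -0.05,"x": 2.0,"y": -2.6,"z": 0,"wx": 0,"wy": 0,"wz": 0},
    {"jaw": -0.05,"x": 0,"y": 0,"z": 3,"wx": 0,"wy": 0,"wz": 0},
    {"jaw": -0.05,"x": 0,"y": 0,"z": 3,"wx": 0,"wy": 0,"wz": 0},
    {"jaw": -0.05,"x": 0,"y": 0,"z": 2,"wx": 0,"wy": 0,"wz": 0},
    {"jaw": -0.05,"x": 0,"y": 0,"z": 1,"wx": 0,"wy": 0,"wz": 0},
    {"jaw": -0.05,"x": 0,"y": 0,"z": 0,"wx": 0,"wy": 0,"wz": 0},
    {"jaw": 0.6,"x": 0,"y": 0,"z": 0,"wx": 0,"wy": 0,"wz": 0},
    {"jaw": 0.6,"x": 0,"y": 0,"z": 0,"wx": 0,"wy": 0,"wz": 0},
    {"jaw": 0.6,"x": 0,"y": 0,"z": 0,"wx": 0,"wy": 0,"wz": 0}
  ]
}}

```text
clock: 28.75
tool_pos: [0.4067, 0.372, 0.1119]
ee_rot: [-0.0, 0.707, 0.707, 0.001]
force: [-0.3, 1.4, 3.6]
gripper_width: 0.0235
```

```bash
python3 - <<'E'
from h import *
o=robot.get_obs();print(o['tool_pos'],o['force'],o['wrist_torque'],o['q'])
c=np.array([.4585,.333]);d=o['tool_pos'][:2]-c;print(np.linalg.norm(d),np.degrees(np.arctan2(d[1],d[0])))
# table of 20 chords of 18 deg clockwise
a=np.radians(143.2);R=.065
P=[(R*np.cos(a-np.radians(18*i)),R*np.sin(a-np.radians(18*i))) for i in range(21)]
for p,q in zip(P,P[1:]): print('x(world y) %.2f y(world x) %.2f'%((q[1]-p[1])*100,(q[0]-p[0])*100))
E
```

```text
[0.40668791 0.37198934 0.11194833] [-0.25318763  1.44676778  3.64082923] [ 0.13491129  0.14486887 -0.02688029] [ 6.56314577e-01  5.16545110e-01  1.75556941e+00  2.33446346e-04
  8.68298583e-01 -9.14632651e-01]
0.06484336283666046 143.03801419467993
x(world y) 1.42 y(world x) 1.46
x(world y) 0.90 y(world x) 1.82
x(world y) 0.29 y(world x) 2.01
x(world y) -0.35 y(world x) 2.00
x(world y) -0.95 y(world x) 1.80
x(world y) -1.46 y(world x) 1.42
x(world y) -1.82 y(world x) 0.90
x(world y) -2.01 y(world x) 0.29
x(world y) -2.00 y(world x) -0.35
x(world y) -1.80 y(world x) -0.95
x(world y) -1.42 y(world x) -1.46
x(world y) -0.90 y(world x) -1.82
x(world y) -0.29 y(world x) -2.01
x(world y) 0.35 y(world x) -2.00
x(world y) 0.95 y(world x) -1.80
x(world y) 1.46 y(world x) -1.42
x(world y) 1.82 y(world x) -0.90
x(world y) 2.01 y(world x) -0.29
x(world y) 2.00 y(world x) 0.35
x(world y) 1.80 y(world x) 0.95
```

{"api": "play_rows", "payload": {
  "increments": [
    {"jaw": 0.6,"x": 1.42,"y": 1.46,"z": 0,"wx": 0,"wy": 0,"wz": 0},
    {"jaw": 0.6,"x": 0.9,"y": 1.82,"z": 0,"wx": 0,"wy": 0,"wz": 0},
    {"jaw": 0.6,"x": 0.29,"y": 2.01,"z": 0,"wx": 0,"wy": 0,"wz": 0},
    {"jaw": 0.6,"x": -0.35,"y": 2.0,"z": 0,"wx": 0,"wy": 0,"wz": 0},
    {"jaw": 0.6,"x": -0.95,"y": 1.8,"z": 0,"wx": 0,"wy": 0,"wz": 0},
    {"jaw": 0.6,"x": 0,"y": 0,"z": 0,"wx": 0,"wy": 0,"wz": 0}
  ]
}}

```text
clock: 29.5
tool_pos: [0.4982, 0.3839, 0.1115]
ee_rot: [0.0, 0.708, 0.707, -0.0]
force: [-0.1, -3.0, 5.2]
gripper_width: 0.0237
```

```bash
python3 - <<'E'
from h import *
o=robot.get_obs();print(o['tool_pos'],o['force'],o['wrist_torque'],T_tool(o)[:3,0])
c=np.array([.4585,.333]);d=o['tool_pos'][:2]-c;print(np.linalg.norm(d),np.degrees(np.arctan2(d[1],d[0])))
im,C=snap('wrist','w14')
E
```

```text
[0.49820779 0.38393053 0.11150945] [-0.0946642  -2.99777722  5.20494891] [-0.7095159   0.3446913   0.05936997] [ 1.17531738e-03  9.99999227e-01 -4.06212330e-04]
0.06458039791029496 52.058379760351194
```

View pics/w14.png

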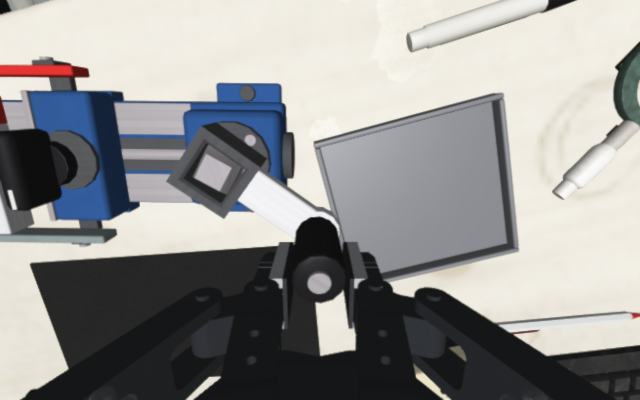

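{"api": "play_rows", "payload": {
  "increments": [
    {"jaw": 0.6,"x": -1.46,"y": 1.42,"z": 0,"wx": 0,"wy": 0,"wz": 0},
    {"jaw": 0.6,"x": -1.82,"y": 0.9,"z": 0,"wx": 0,"wy": 0,"wz": 0},
    {"jaw": 0.6,"x": -2.01,"y": 0.29,"z": 0,"wx": 0,"wy": 0,"wz": 0},
    {"jaw": 0.6,"x": -2.0,"y": -0.35,"z": 0,"wx": 0,"wy": 0,"wz": 0},
    {"jaw": 0.6,"x": -1.8,"y": -0.95,"z": 0,"wx": 0,"wy": 0,"wz": 0},
    {"jaw": 0.6,"x": -1.42,"y": -1.46,"z": 0,"wx": 0,"wy": 0,"wz": 0},
    {"jaw": 0.6,"x": -0.9,"y": -1.82,"z": 0,"wx": 0,"wy": 0,"wz": 0},
    {"jaw": 0.6,"x": -0.29,"y": -2.01,"z": 0,"wx": 0,"wy": 0,"wz": 0},
    {"jaw": 0.6,"x": 0.35,"y": -2.0,"z": 0,"wx": 0,"wy": 0,"wz": 0},
    {"jaw": 0.6,"x": 0.95,"y": -1.8,"z": 0,"wx": 0,"wy": 0,"wz": 0},
    {"jaw": 0.6,"x": 1.46,"y": -1.42,"z": 0,"wx": 0,"wy": 0,"wz": 0},
    {"jaw": 0.6,"x": 1.82,"y": -0.9,"z": 0,"wx": 0,"wy": 0,"wz": 0},
    {"jaw": 0.6,"x": 2.01,"y": -0.29,"z": 0,"wx": 0,"wy": 0,"wz": 0},
    {"jaw": 0.6,"x": 2.0,"y": 0.35,"z": 0,"wx": 0,"wy": 0,"wz": 0},
    {"jaw": 0.6,"x": 1.8,"y": 0.95,"z": 0,"wx": 0,"wy": 0,"wz": 0},
    {"jaw": 0.6,"x": 0,"y": 0,"z": 0,"wx": 0,"wy": 0,"wz": 0}
  ]
}}

```text
clock: 31.55
tool_pos: [0.4069, 0.3722, 0.1116]
ee_rot: [-0.0, 0.707, 0.707, 0.001]
force: [-3.9, 3.1, 6.7]
gripper_width: 0.0233
```

```bash
python3 - <<'E'
from h import *
o=robot.get_obs();print(o['tool_pos'],o['force'],o['wrist_torque'],T_tool(o)[:3,0])
c=np.array([.4585,.333]);d=o['tool_pos'][:2]-c;print(np.linalg.norm(d),np.degrees(np.arctan2(d[1],d[0])))
im,C=snap('top','t15');cv2.imwrite('pics/t15z.png',cv2.resize(im[125:285,180:440],None,fx=3,fy=3,interpolation=cv2.INTER_CUBIC))
E
```

```text
[0.40687484 0.37216326 0.11159129] [-3.86606194  3.05762028  6.69500202] [0.65608814 0.49795322 0.021449  ] [-3.83840856e-04  9.99999328e-01  1.09419613e-03]
0.06479905899495839 142.81575622881718
```

View pics/t15z.png

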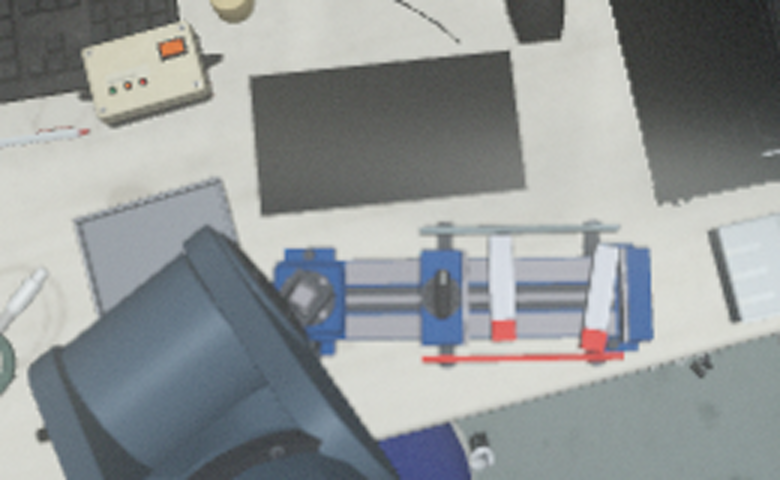

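{"api": "play_rows", "payload": {
  "increments": [
    {"jaw": 0.6,"x": 1.42,"y": 1.46,"z": 0,"wx": 0,"wy": 0,"wz": 0},
    {"jaw": 0.6,"x": 0.9,"y": 1.82,"z": 0,"wx": 0,"wy": 0,"wz": 0},
    {"jaw": 0.6,"x": 0.29,"y": 2.01,"z": 0,"wx": 0,"wy": 0,"wz": 0},
    {"jaw": 0.6,"x": -0.35,"y": 2.0,"z": 0,"wx": 0,"wy": 0,"wz": 0},
    {"jaw": 0.6,"x": -0.95,"y": 1.8,"z": 0,"wx": 0,"wy": 0,"wz": 0},
    {"jaw": 0.6,"x": -1.46,"y": 1.42,"z": 0,"wx": 0,"wy": 0,"wz": 0},
    {"jaw": 0.6,"x": -1.82,"y": 0.9,"z": 0,"wx": 0,"wy": 0,"wz": 0},
    {"jaw": 0.6,"x": -2.01,"y": 0.29,"z": 0,"wx": 0,"wy": 0,"wz": 0},
    {"jaw": 0.6,"x": -2.0,"y": -0.35,"z": 0,"wx": 0,"wy": 0,"wz": 0},
    {"jaw": 0.6,"x": -1.8,"y": -0.95,"z": 0,"wx": 0,"wy": 0,"wz": 0},
    {"jaw": 0.6,"x": -1.42,"y": -1.46,"z": 0,"wx": 0,"wy": 0,"wz": 0},
    {"jaw": 0.6,"x": -0.9,"y": -1.82,"z": 0,"wx": 0,"wy": 0,"wz": 0},
    {"jaw": 0.6,"x": -0.29,"y": -2.01,"z": 0,"wx": 0,"wy": 0,"wz": 0},
    {"jaw": 0.6,"x": 0.35,"y": -2.0,"z": 0,"wx": 0,"wy": 0,"wz": 0},
    {"jaw": 0.6,"x": 0.95,"y": -1.8,"z": 0,"wx": 0,"wy": 0,"wz": 0},
    {"jaw": 0.6,"x": 1.46,"y": -1.42,"z": 0,"wx": 0,"wy": 0,"wz": 0},
    {"jaw": 0.6,"x": 1.82,"y": -0.9,"z": 0,"wx": 0,"wy": 0,"wz": 0},
    {"jaw": 0.6,"x": 2.01,"y": -0.29,"z": 0,"wx": 0,"wy": 0,"wz": 0},
    {"jaw": 0.6,"x": 2.0,"y": 0.35,"z": 0,"wx": 0,"wy": 0,"wz": 0},
    {"jaw": 0.6,"x": 1.8,"y": 0.95,"z": 0,"wx": 0,"wy": 0,"wz": 0}
  ]
}}

```text
clock: 34.1
tool_pos: [0.4057, 0.3713, 0.1115]
ee_rot: [-0.0, 0.707, 0.707, -0.001]
force: [-0.1, -3.1, 4.8]
gripper_width: 0.0237
```

{"api": "play_rows", "payload": {
  "increments": [
    {"jaw": 0.6,"x": 1.42,"y": 1.46,"z": 0,"wx": 0,"wy": 0,"wz": 0},
    {"jaw": 0.6,"x": 0.9,"y": 1.82,"z": 0,"wx": 0,"wy": 0,"wz": 0},
    {"jaw": 0.6,"x": 0.29,"y": 2.01,"z": 0,"wx": 0,"wy": 0,"wz": 0},
    {"jaw": 0.6,"x": -0.35,"y": 2.0,"z": 0,"wx": 0,"wy": 0,"wz": 0},
    {"jaw": 0.6,"x": -0.95,"y": 1.8,"z": 0,"wx": 0,"wy": 0,"wz": 0},
    {"jaw": 0.6,"x": -1.46,"y": 1.42,"z": 0,"wx": 0,"wy": 0,"wz": 0},
    {"jaw": 0.6,"x": -1.82,"y": 0.9,"z": 0,"wx": 0,"wy": 0,"wz": 0},
    {"jaw": 0.6,"x": -2.01,"y": 0.29,"z": 0,"wx": 0,"wy": 0,"wz": 0},
    {"jaw": 0.6,"x": -2.0,"y": -0.35,"z": 0,"wx": 0,"wy": 0,"wz": 0},
    {"jaw": 0.6,"x": -1.8,"y": -0.95,"z": 0,"wx": 0,"wy": 0,"wz": 0},
    {"jaw": 0.6,"x": -1.42,"y": -1.46,"z": 0,"wx": 0,"wy": 0,"wz": 0},
    {"jaw": 0.6,"x": -0.9,"y": -1.82,"z": 0,"wx": 0,"wy": 0,"wz": 0},
    {"jaw": 0.6,"x": -0.29,"y": -2.01,"z": 0,"wx": 0,"wy": 0,"wz": 0},
    {"jaw": 0.6,"x": 0.35,"y": -2.0,"z": 0,"wx": 0,"wy": 0,"wz": 0},
    {"jaw": 0.6,"x": 0.95,"y": -1.8,"z": 0,"wx": 0,"wy": 0,"wz": 0},
    {"jaw": 0.6,"x": 1.46,"y": -1.42,"z": 0,"wx": 0,"wy": 0,"wz": 0},
    {"jaw": 0.6,"x": 1.82,"y": -0.9,"z": 0,"wx": 0,"wy": 0,"wz": 0},
    {"jaw": 0.6,"x": 2.01,"y": -0.29,"z": 0,"wx": 0,"wy": 0,"wz": 0},
    {"jaw": 0.6,"x": 2.0,"y": 0.35,"z": 0,"wx": 0,"wy": 0,"wz": 0},
    {"jaw": 0.6,"x": 1.8,"y": 0.95,"z": 0,"wx": 0,"wy": 0,"wz": 0}
  ]
}}

```text
clock: 36.6
tool_pos: [0.4057, 0.3713, 0.1115]
ee_rot: [-0.0, 0.707, 0.707, -0.001]
force: [0.1, -2.2, 4.6]
gripper_width: 0.0238
```

```bash
python3 - <<'E'
from h import *
o=robot.get_obs();print(o['tool_pos'],o['force'],o['wrist_torque'],T_tool(o)[:3,0])
c=np.array([.4585,.333]);d=o['tool_pos'][:2]-c;print(np.linalg.norm(d),np.degrees(np.arctan2(d[1],d[0])))
im,C=snap('top','t16');cv2.imwrite('pics/t16z.png',cv2.resize(im[125:285,180:440],None,fx=3,fy=3,interpolation=cv2.INTER_CUBIC))
im,C=snap('wrist','w16')
E
```

```text
[0.40569098 0.37132028 0.11153832] [ 0.07117142 -2.23315872  4.56026313] [-0.68202989 -0.13538267  0.01066038] [-3.75581443e-04  9.99999725e-01 -6.40005080e-04]
0.0652475034792646 144.03389843066944
```

View pics/t16z.png

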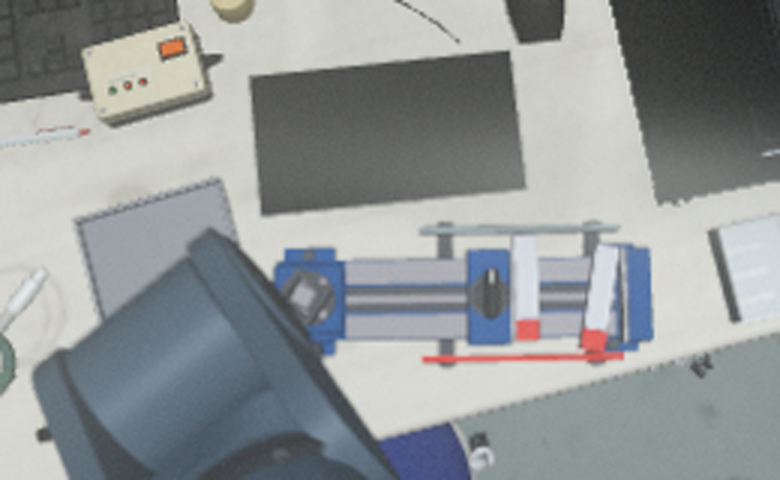

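View pics/w16.png

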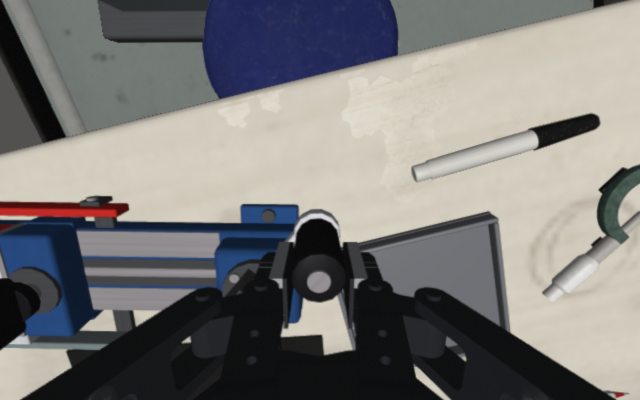

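{"api": "play_rows", "payload": {
  "increments": [
    {"jaw": 0.6,"x": 1.42,"y": 1.46,"z": 0,"wx": 0,"wy": 0,"wz": 0},
    {"jaw": 0.6,"x": 0.9,"y": 1.82,"z": 0,"wx": 0,"wy": 0,"wz": 0},
    {"jaw": 0.6,"x": 0.29,"y": 2.01,"z": 0,"wx": 0,"wy": 0,"wz": 0},
    {"jaw": 0.6,"x": -0.35,"y": 2.0,"z": 0,"wx": 0,"wy": 0,"wz": 0},
    {"jaw": 0.6,"x": -0.95,"y": 1.8,"z": 0,"wx": 0,"wy": 0,"wz": 0},
    {"jaw": 0.6,"x": -1.46,"y": 1.42,"z": 0,"wx": 0,"wy": 0,"wz": 0},
    {"jaw": 0.6,"x": -1.82,"y": 0.9,"z": 0,"wx": 0,"wy": 0,"wz": 0},
    {"jaw": 0.6,"x": -2.01,"y": 0.29,"z": 0,"wx": 0,"wy": 0,"wz": 0},
    {"jaw": 0.6,"x": -2.0,"y": -0.35,"z": 0,"wx": 0,"wy": 0,"wz": 0},
    {"jaw": 0.6,"x": -1.8,"y": -0.95,"z": 0,"wx": 0,"wy": 0,"wz": 0},
    {"jaw": 0.6,"x": -1.42,"y": -1.46,"z": 0,"wx": 0,"wy": 0,"wz": 0},
    {"jaw": 0.6,"x": -0.9,"y": -1.82,"z": 0,"wx": 0,"wy": 0,"wz": 0},
    {"jaw": 0.6,"x": -0.29,"y": -2.01,"z": 0,"wx": 0,"wy": 0,"wz": 0},
    {"jaw": 0.6,"x": 0.35,"y": -2.0,"z": 0,"wx": 0,"wy": 0,"wz": 0},
    {"jaw": 0.6,"x": 0.95,"y": -1.8,"z": 0,"wx": 0,"wy": 0,"wz": 0},
    {"jaw": 0.6,"x": 1.46,"y": -1.42,"z": 0,"wx": 0,"wy": 0,"wz": 0},
    {"jaw": 0.6,"x": 1.82,"y": -0.9,"z": 0,"wx": 0,"wy": 0,"wz": 0},
    {"jaw": 0.6,"x": 2.01,"y": -0.29,"z": 0,"wx": 0,"wy": 0,"wz": 0},
    {"jaw": 0.6,"x": 2.0,"y": 0.35,"z": 0,"wx": 0,"wy": 0,"wz": 0},
    {"jaw": 0.6,"x": 1.8,"y": 0.95,"z": 0,"wx": 0,"wy": 0,"wz": 0}
  ]
}}

```text
clock: 39.2
tool_pos: [0.4056, 0.3712, 0.1115]
ee_rot: [-0.0, 0.707, 0.707, -0.001]
force: [0.3, -2.1, 5.5]
gripper_width: 0.0233
```

```bash
python3 - <<'E'
from h import *
o=robot.get_obs();print(o['tool_pos'],o['force'],o['wrist_torque'],T_tool(o)[:3,0])
im,C=snap('top','t17');cv2.imwrite('pics/t17z.png',cv2.resize(im[185:265,300:420],None,fx=6,fy=6,interpolation=cv2.INTER_CUBIC))
E
```

```text
[0.40562065 0.37122624 0.11150726] [ 0.31208347 -2.08694958  5.52213796] [-0.72729876 -0.13036682  0.04398644] [-4.41580444e-04  9.99999599e-01 -7.78740974e-04]
```

View pics/t17z.png

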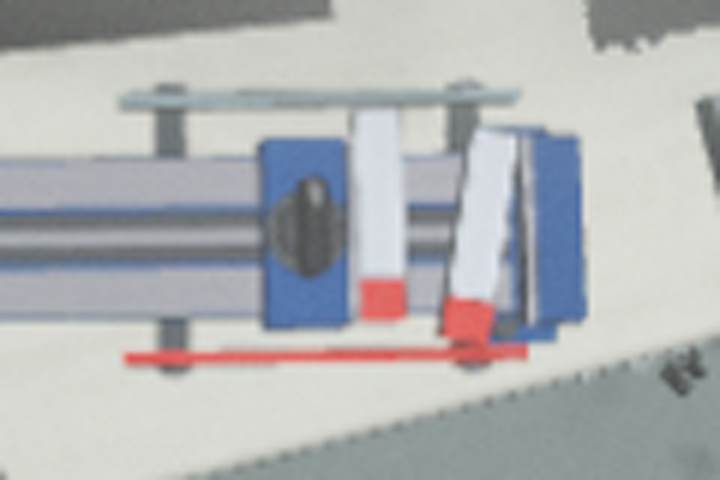

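{"api": "play_rows", "payload": {
  "increments": [
    {"jaw": 0.6,"x": 1.42,"y": 1.46,"z": 0,"wx": 0,"wy": 0,"wz": 0},
    {"jaw": 0.6,"x": 0.9,"y": 1.82,"z": 0,"wx": 0,"wy": 0,"wz": 0},
    {"jaw": 0.6,"x": 0.29,"y": 2.01,"z": 0,"wx": 0,"wy": 0,"wz": 0},
    {"jaw": 0.6,"x": -0.35,"y": 2.0,"z": 0,"wx": 0,"wy": 0,"wz": 0},
    {"jaw": 0.6,"x": -0.95,"y": 1.8,"z": 0,"wx": 0,"wy": 0,"wz": 0},
    {"jaw": 0.6,"x": -1.46,"y": 1.42,"z": 0,"wx": 0,"wy": 0,"wz": 0},
    {"jaw": 0.6,"x": -1.82,"y": 0.9,"z": 0,"wx": 0,"wy": 0,"wz": 0},
    {"jaw": 0.6,"x": -2.01,"y": 0.29,"z": 0,"wx": 0,"wy": 0,"wz": 0},
    {"jaw": 0.6,"x": -2.0,"y": -0.35,"z": 0,"wx": 0,"wy": 0,"wz": 0},
    {"jaw": 0.6,"x": -1.8,"y": -0.95,"z": 0,"wx": 0,"wy": 0,"wz": 0},
    {"jaw": 0.6,"x": -1.42,"y": -1.46,"z": 0,"wx": 0,"wy": 0,"wz": 0},
    {"jaw": 0.6,"x": -0.9,"y": -1.82,"z": 0,"wx": 0,"wy": 0,"wz": 0},
    {"jaw": 0.6,"x": -0.29,"y": -2.01,"z": 0,"wx": 0,"wy": 0,"wz": 0},
    {"jaw": 0.6,"x": 0.35,"y": -2.0,"z": 0,"wx": 0,"wy": 0,"wz": 0},
    {"jaw": 0.6,"x": 0.95,"y": -1.8,"z": 0,"wx": 0,"wy": 0,"wz": 0}
  ]
}}

```text
clock: 41.12
tool_pos: [0.4187, 0.2787, 0.1119]
ee_rot: [0.001, 0.707, 0.707, -0.001]
force: [-0.2, -2.9, 10.8]
gripper_width: 0.0236
```

```bash
python3 - <<'E'
from h import *
o=robot.get_obs();print(o['tool_pos'],o['force'],o['wrist_torque'],T_tool(o)[:3,0])
im,C=snap('top','t18');cv2.imwrite('pics/t18z.png',cv2.resize(im[185:265,300:420],None,fx=6,fy=6,interpolation=cv2.INTER_CUBIC))
E
```

```text
[0.41874526 0.27866746 0.11190079] [-0.22906038 -2.86332872 10.82246958] [-0.18029124 -0.13171957 -0.05840439] [ 5.23616265e-04  9.99998071e-01 -1.89319003e-03]
```

View pics/t18z.png

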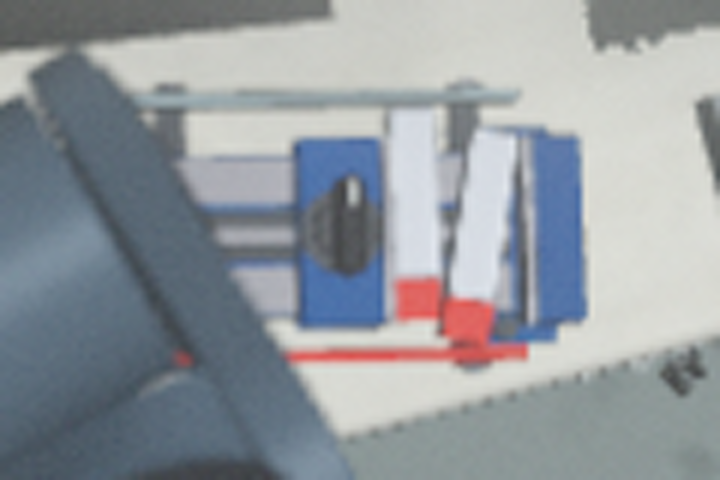

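{"api": "play_rows", "payload": {
  "increments": [
    {"jaw": 0.6,"x": 1.46,"y": -1.42,"z": 0,"wx": 0,"wy": 0,"wz": 0},
    {"jaw": 0.6,"x": 1.82,"y": -0.9,"z": 0,"wx": 0,"wy": 0,"wz": 0},
    {"jaw": 0.6,"x": 2.01,"y": -0.29,"z": 0,"wx": 0,"wy": 0,"wz": 0},
    {"jaw": 0.6,"x": 2.0,"y": 0.35,"z": 0,"wx": 0,"wy": 0,"wz": 0},
    {"jaw": 0.6,"x": 1.8,"y": 0.95,"z": 0,"wx": 0,"wy": 0,"wz": 0},
    {"jaw": 0.6,"x": 1.42,"y": 1.46,"z": 0,"wx": 0,"wy": 0,"wz": 0},
    {"jaw": 0.6,"x": 0.9,"y": 1.82,"z": 0,"wx": 0,"wy": 0,"wz": 0},
    {"jaw": 0.6,"x": 0.29,"y": 2.01,"z": 0,"wx": 0,"wy": 0,"wz": 0}
  ]
}}

```text
clock: 42.18
tool_pos: [0.4596, 0.3971, 0.1116]
ee_rot: [0.0, 0.707, 0.707, -0.0]
force: [-2.5, -4.0, 6.8]
gripper_width: 0.0233
```

```bash
python3 - <<'E'
from h import *
o=robot.get_obs();print(o['tool_pos'],o['force'],o['wrist_torque'],T_tool(o)[:3,0])
im,C=snap('top','t19');cv2.imwrite('pics/t19z.png',cv2.resize(im[185:265,300:420],None,fx=6,fy=6,interpolation=cv2.INTER_CUBIC))
E
```

```text
[0.45961572 0.39713464 0.11158794] [-2.4894816  -3.97853038  6.78141349] [-1.24935381  0.50691726  0.02934551] [-6.92633747e-04  9.99999614e-01 -5.40518032e-04]
```

View pics/t19z.png

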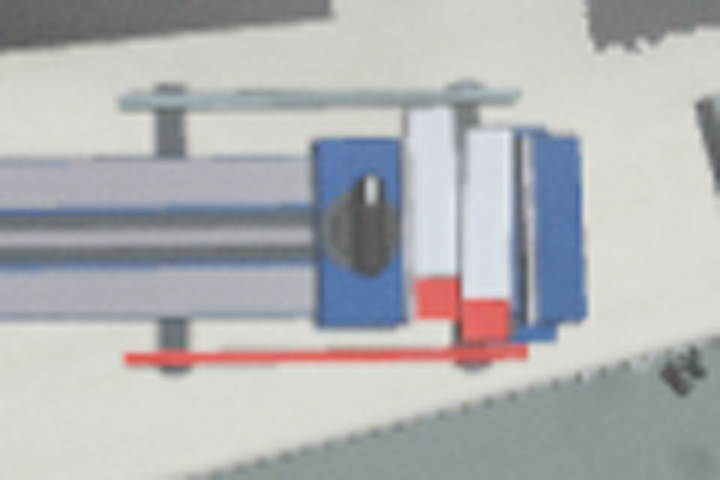

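{"api": "play_rows", "payload": {
  "increments": [
    {"jaw": 0.6,"x": -0.35,"y": 2.0,"z": 0,"wx": 0,"wy": 0,"wz": 0},
    {"jaw": 0.6,"x": -0.95,"y": 1.8,"z": 0,"wx": 0,"wy": 0,"wz": 0},
    {"jaw": 0.6,"x": -1.46,"y": 1.42,"z": 0,"wx": 0,"wy": 0,"wz": 0},
    {"jaw": 0.6,"x": -1.82,"y": 0.9,"z": 0,"wx": 0,"wy": 0,"wz": 0},
    {"jaw": 0.6,"x": -2.01,"y": 0.29,"z": 0,"wx": 0,"wy": 0,"wz": 0},
    {"jaw": 0.6,"x": -2.0,"y": -0.35,"z": 0,"wx": 0,"wy": 0,"wz": 0},
    {"jaw": 0.6,"x": -1.8,"y": -0.95,"z": 0,"wx": 0,"wy": 0,"wz": 0}
  ]
}}

```text
clock: 43.1
tool_pos: [0.5116, 0.2926, 0.1122]
ee_rot: [0.001, 0.707, 0.707, 0.002]
force: [0.7, 1.9, 6.9]
gripper_width: 0.0238
```

```bash
python3 - <<'E'
from h import *
o=robot.get_obs();print(o['tool_pos'],o['force'],o['wrist_torque'],T_tool(o)[:3,0])
im,C=snap('top','t20');cv2.imwrite('pics/t20z.png',cv2.resize(im[185:265,300:420],None,fx=6,fy=6,interpolation=cv2.INTER_CUBIC))
E
```

```text
[0.51158172 0.29257972 0.1122348 ] [0.69279804 1.90966603 6.85357501] [0.88714291 0.15779881 0.0187566 ] [7.94909251e-04 9.99998735e-01 1.37739217e-03]
```

View pics/t20z.png

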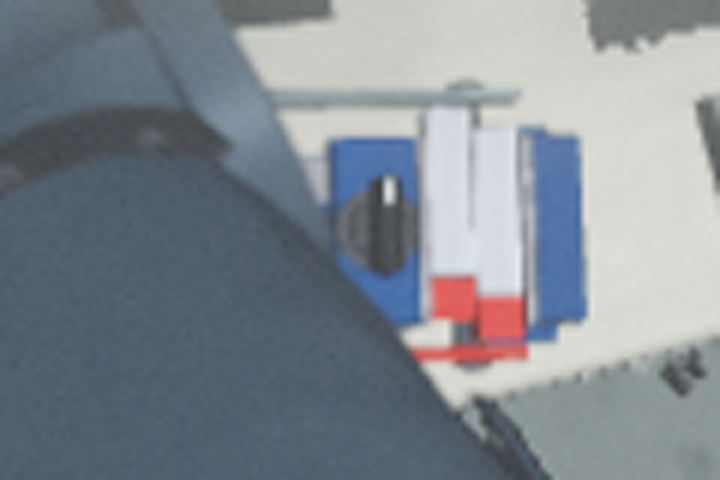

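{"api": "play_rows", "payload": {
  "increments": [
    {"jaw": 0.6,"x": -1.42,"y": -1.46,"z": 0,"wx": 0,"wy": 0,"wz": 0},
    {"jaw": 0.6,"x": -0.9,"y": -1.82,"z": 0,"wx": 0,"wy": 0,"wz": 0},
    {"jaw": 0.6,"x": -0.29,"y": -2.01,"z": 0,"wx": 0,"wy": 0,"wz": 0},
    {"jaw": 0.6,"x": 0.35,"y": -2.0,"z": 0,"wx": 0,"wy": 0,"wz": 0},
    {"jaw": 0.6,"x": 0.95,"y": -1.8,"z": 0,"wx": 0,"wy": 0,"wz": 0},
    {"jaw": 0.6,"x": 1.46,"y": -1.42,"z": 0,"wx": 0,"wy": 0,"wz": 0},
    {"jaw": 0.6,"x": 1.82,"y": -0.9,"z": 0,"wx": 0,"wy": 0,"wz": 0},
    {"jaw": 0.6,"x": 2.01,"y": -0.29,"z": 0,"wx": 0,"wy": 0,"wz": 0},
    {"jaw": 0.6,"x": 2.0,"y": 0.35,"z": 0,"wx": 0,"wy": 0,"wz": 0},
    {"jaw": 0.6,"x": 1.8,"y": 0.95,"z": 0,"wx": 0,"wy": 0,"wz": 0}
  ]
}}

```text
clock: 44.4
tool_pos: [0.4054, 0.3709, 0.1114]
ee_rot: [-0.0, 0.707, 0.707, -0.001]
force: [-1.6, -4.6, 6.1]
gripper_width: 0.0233
```

```bash
python3 - <<'E'
from h import *
o=robot.get_obs();print(o['tool_pos'],o['force'],o['wrist_torque'],T_tool(o)[:3,0])
im,C=snap('top','t21');cv2.imwrite('pics/t21z.png',cv2.resize(im[185:265,300:420],None,fx=6,fy=6,interpolation=cv2.INTER_CUBIC))
E
```

```text
[0.40537773 0.37088777 0.11143455] [-1.59130587 -4.62269186  6.0668628 ] [-1.07306758  0.1325136   0.02063683] [-5.03616052e-04  9.99998600e-01 -1.59599020e-03]
```

View pics/t21z.png

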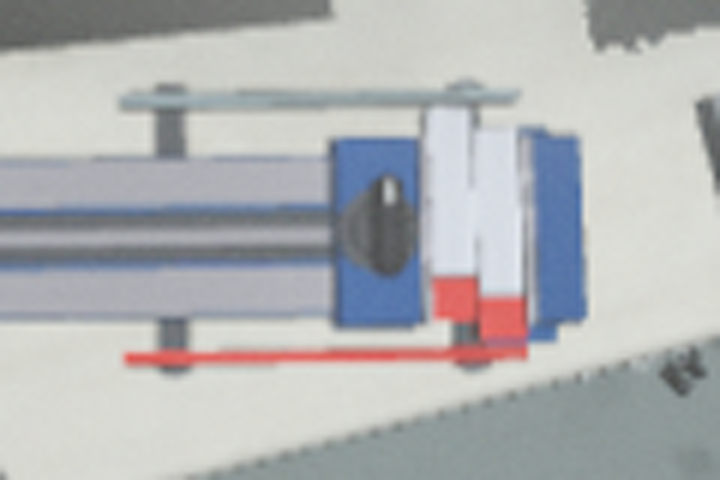

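{"api": "play_rows", "payload": {
  "increments": [
    {"jaw": -0.1,"x": 0,"y": 0,"z": 0,"wx": 0,"wy": 0,"wz": 0},
    {"jaw": -0.1,"x": 0,"y": 0,"z": 0,"wx": 0,"wy": 0,"wz": 0},
    {"jaw": -0.1,"x": 0,"y": 0,"z": -1.5,"wx": 0,"wy": 0,"wz": 0},
    {"jaw": 0,"x": 0,"y": 0,"z": -3,"wx": 0,"wy": 0,"wz": 0},
    {"jaw": 0,"x": 0,"y": 0,"z": -3,"wx": 0,"wy": 0,"wz": 0},
    {"jaw": 0,"x": -3,"y": 1.5,"z": -0.5,"wx": 0,"wy": 0,"wz": 0},
    {"jaw": 0,"x": -3,"y": 1.5,"z": 0,"wx": 0,"wy": 0,"wz": 0},
    {"jaw": 0,"x": -3,"y": 1.6,"z": 0,"wx": 0,"wy": 0,"wz": 0},
    {"jaw": 0,"x": -3,"y": 1.6,"z": 0,"wx": 0,"wy": 0,"wz": 0},
    {"jaw": 0,"x": -3,"y": 1.6,"z": 0,"wx": 0,"wy": 0,"wz": 0},
    {"jaw": 0,"x": -3,"y": 1.6,"z": 0,"wx": 0,"wy": 0,"wz": 0},
    {"jaw": 0,"x": -3,"y": 1.6,"z": 0,"wx": 0,"wy": 0,"wz": 0},
    {"jaw": 0,"x": -3,"y": 1.5,"z": 0,"wx": 0,"wy": 0,"wz": 0},
    {"jaw": 0,"x": 0,"y": 0,"z": 0,"wx": 0,"wy": 0,"wz": 0}
  ]
}}

```text
clock: 46.2
tool_pos: [0.5322, 0.1299, 0.1921]
ee_rot: [0.0, 0.708, 0.706, 0.0]
force: [-0.3, 0.1, 0.1]
gripper_width: 0.0421
```

```bash
python3 - <<'E'
from h import *
o=robot.get_obs();print(o['tool_pos'],o['q'],T_tool(o)[:3,0])
im,C=snap('wrist','w22')
E
```

```text
[0.53219714 0.12994848 0.19214991] [ 1.54620643e-01  4.00266789e-01  1.70612332e+00 -2.85220552e-04
  1.03420681e+00 -1.41361757e+00] [ 2.41247130e-03  9.99997086e-01 -8.63935119e-05]
```

View pics/w22.png

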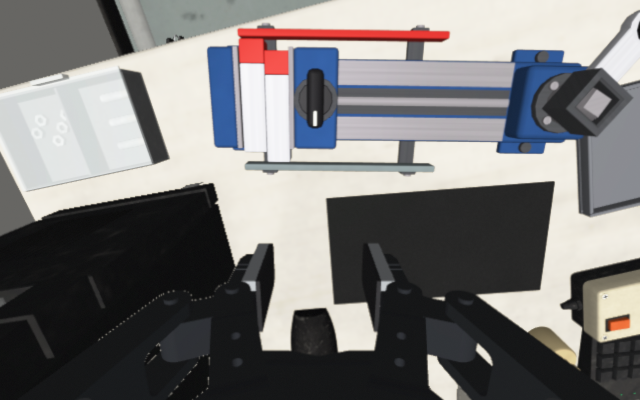

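```bash
python3 - <<'E'
from h import *
im,C=load('w22')
cv2.imwrite('pics/w22a.png',cv2.resize(im[20:180,200:360],None,fx=3.6,fy=3.6,interpolation=cv2.INTER_CUBIC))
E
```

```text
(no output)
```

View pics/w22a.png

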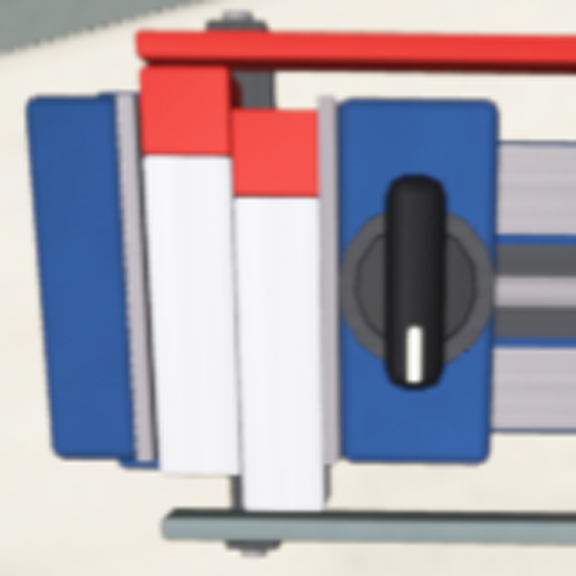

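```bash
python3 - <<'E'
from h import *
im,C=load('w22');f=lambda *p:np.array([p],float)/3.6+[200,20];Ti=np.linalg.inv(T_tool(robot.get_obs()))
for n,p,z in [('k top',(416,180),.096),('k bot',(414,385),.096),('B red',(185,68),.048),('B far',(200,475),.048),('A red',(275,112),.048),('A far',(284,508),.048),('jawface u',(322,98),.053),('jf l',(333,462),.053)]:
    P=onplane(f(*p),C,z)[0];print(n,P.round(4),(Ti@np.r_[P,1]).round(4))
E
```

```text
k top [0.4372 0.1306 0.096 ] [-6.00e-04 -9.45e-02  9.59e-02  1.00e+00]
k bot [0.4746 0.13   0.096 ] [-0.0011 -0.0571  0.096   1.    ]
B red [0.4093 0.0797 0.048 ] [-0.0515 -0.1223  0.1439  1.    ]
B far [0.4987 0.0779 0.048 ] [-0.0532 -0.0329  0.144   1.    ]
A red [0.4183 0.0991 0.048 ] [-0.0321 -0.1134  0.1439  1.    ]
A far [0.5068 0.0979 0.048 ] [-0.0332 -0.0249  0.144   1.    ]
jawface u [0.4163 0.11   0.053 ] [-0.0212 -0.1154  0.1389  1.    ]
jf l [0.4951 0.1105 0.053 ] [-0.0206 -0.0366  0.139   1.    ]
```

{"api": "play_rows", "payload": {
  "grip_force": 80,
  "increments": [
    {"jaw": 0,"x": -0.1,"y": -2.5,"z": 0,"wx": 0,"wy": 0,"wz": 0},
    {"jaw": 0,"x": 0,"y": -2.5,"z": 0,"wx": 0,"wy": 0,"wz": 0},
    {"jaw": 0.2,"x": 0,"y": -2.5,"z": 0,"wx": 0,"wy": 0,"wz": 0},
    {"jaw": 0.2,"x": 0,"y": 0,"z": 3,"wx": 0,"wy": 0,"wz": 0},
    {"jaw": 0.2,"x": 0,"y": 0,"z": 3,"wx": 0,"wy": 0,"wz": 0},
    {"jaw": 0.2,"x": 0,"y": 0,"z": 2.5,"wx": 0,"wy": 0,"wz": 0},
    {"jaw": 0.2,"x": 0,"y": 0,"z": 1.5,"wx": 0,"wy": 0,"wz": 0},
    {"jaw": 0.2,"x": 0,"y": 0,"z": 0,"wx": 0,"wy": 0,"wz": 0},
    {"jaw": 0.9,"x": 0,"y": 0,"z": 0,"wx": 0,"wy": 0,"wz": 0},
    {"jaw": 0.9,"x": 0,"y": 0,"z": 0,"wx": 0,"wy": 0,"wz": 0},
    {"jaw": 0.9,"x": 0,"y": 0,"z": 0,"wx": 0,"wy": 0,"wz": 0},
    {"jaw": 0.9,"x": 0,"y": 0,"z": 0,"wx": 0,"wy": 0,"wz": 0}
  ]
}}

```text
clock: 47.75
tool_pos: [0.4569, 0.1292, 0.0922]
ee_rot: [0.001, 0.707, 0.707, -0.0]
force: [1.2, -17.3, 1.4]
gripper_width: 0.0095
```

```bash
python3 - <<'E'
from h import *
o=robot.get_obs();print(o['tool_pos'],o['force'],o['wrist_torque'],o['gripper_width'])
im,C=snap('wrist','w23')
E
```

```text
[0.45687406 0.12922546 0.09215155] [  1.1824688  -17.3210549    1.43347608] [-2.62386997 -0.05757084 -0.10795378] 0.009466383200575721
```

View pics/w23.png

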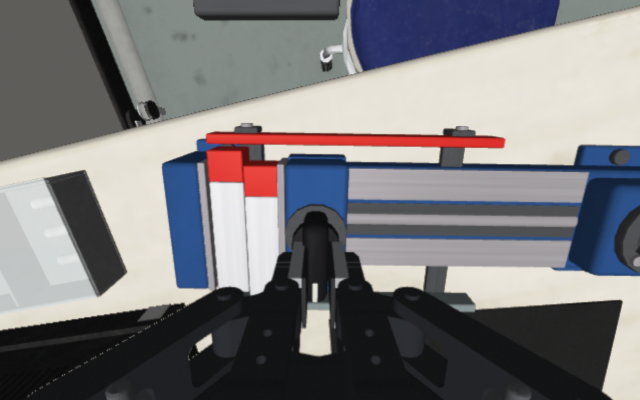

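{"api": "play_rows", "payload": {
  "increments": [
    {"jaw": 0.9,"x": -0.1,"y": 0,"z": 0,"wx": 0,"wy": 0,"wz": 0},
    {"jaw": 0.9,"x": 0,"y": 0,"z": 0.3,"wx": 0,"wy": 0,"wz": 0},
    {"jaw": 0.9,"x": 0,"y": 0,"z": 0.3,"wx": 0,"wy": 0,"wz": 0},
    {"jaw": 0.9,"x": 0,"y": 0,"z": 0.15,"wx": 0,"wy": 0,"wz": 0},
    {"jaw": 0.9,"x": 0,"y": 0,"z": 0,"wx": 0,"wy": 0,"wz": 0}
  ]
}}

```text
clock: 48.42
tool_pos: [0.4571, 0.1289, 0.0855]
ee_rot: [0.001, 0.707, 0.707, 0.0]
force: [-4.2, -10.8, 15.0]
gripper_width: 0.0093
```

{"api": "play_rows", "payload": {
  "increments": [
    {"jaw": 0.9,"x": 0,"y": 0,"z": 0.05,"wx": 0,"wy": 0,"wz": 0.12},
    {"jaw": 0.9,"x": 0,"y": 0,"z": 0,"wx": 0,"wy": 0,"wz": 0.12},
    {"jaw": 0.9,"x": 0,"y": 0,"z": 0,"wx": 0,"wy": 0,"wz": 0.12},
    {"jaw": 0.9,"x": 0,"y": 0,"z": 0,"wx": 0,"wy": 0,"wz": 0.12}
  ]
}}

```text
clock: 48.92
tool_pos: [0.4573, 0.1285, 0.0854]
ee_rot: [0.001, 0.856, 0.518, 0.0]
force: [-5.2, -16.4, 20.7]
gripper_width: 0.0095
```

```bash
python3 - <<'E'
from h import *
o=robot.get_obs();print(o['tool_pos'],o['force'],o['wrist_torque'],o['gripper_width'])
im,C=snap('wrist','w24')
E
```

```text
[0.45728359 0.12850385 0.08539955] [ -5.15289434 -16.38414643  20.72220508] [-2.71341336  0.83549647  0.01251559] 0.009513764361838328
```

View pics/w24.png

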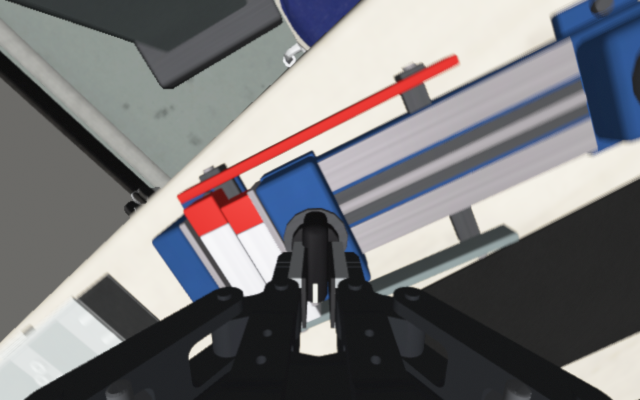

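{"api": "play_rows", "payload": {
  "increments": [
    {"jaw": 0.9,"x": -0.09,"y": 0.05,"z": 0,"wx": 0,"wy": 0,"wz": 0.12},
    {"jaw": 0.9,"x": 0,"y": 0,"z": 0,"wx": 0,"wy": 0,"wz": 0.16},
    {"jaw": 0.9,"x": 0,"y": 0,"z": 0,"wx": 0,"wy": 0,"wz": 0.16},
    {"jaw": 0.9,"x": 0,"y": 0,"z": 0,"wx": 0,"wy": 0,"wz": 0.16},
    {"jaw": 0.9,"x": 0,"y": 0,"z": 0,"wx": 0,"wy": 0,"wz": 0.16},
    {"jaw": 0.9,"x": 0,"y": 0,"z": 0,"wx": 0,"wy": 0,"wz": 0.16},
    {"jaw": 0.9,"x": 0,"y": 0,"z": 0,"wx": 0,"wy": 0,"wz": 0.04},
    {"jaw": 0.9,"x": 0,"y": 0,"z": 0,"wx": 0,"wy": 0,"wz": 0}
  ]
}}

```text
clock: 49.98
tool_pos: [0.4567, 0.1273, 0.0854]
ee_rot: [0.001, 0.998, 0.066, 0.0]
force: [-8.2, -16.5, 23.7]
gripper_width: 0.0099
```

```bash
python3 - <<'E'
from h import *
o=robot.get_obs();T=T_tool(o);print(o['tool_pos'],o['force'],o['wrist_torque'],o['gripper_width'],np.degrees(np.arctan2(T[1,0],T[0,0])))
E
```

```text
[0.45671345 0.12733356 0.08536847] [ -8.23728781 -16.52905718  23.70935522] [-2.86970376  1.24731076  0.37783064] 0.009861226152031848 7.574853276294388
```

{"api": "play_rows", "payload": {
  "increments": [
    {"jaw": 0.2,"x": 0,"y": 0,"z": 0,"wx": 0,"wy": 0,"wz": 0},
    {"jaw": 0.2,"x": 0,"y": 0,"z": 0,"wx": 0,"wy": 0,"wz": 0},
    {"jaw": 0.2,"x": 0,"y": 0,"z": -1.5,"wx": 0,"wy": 0,"wz": 0},
    {"jaw": 0,"x": 0,"y": 0,"z": -3.5,"wx": 0,"wy": 0,"wz": 0},
    {"jaw": 0,"x": 0,"y": 0,"z": -3.5,"wx": 0,"wy": 0,"wz": 0},
    {"jaw": 0,"x": 0,"y": 0,"z": -2,"wx": 0,"wy": 0,"wz": 0},
    {"jaw": 0,"x": 0,"y": 0,"z": 0,"wx": 0,"wy": 0,"wz": 0}
  ]
}}

```text
clock: 50.85
tool_pos: [0.4573, 0.1289, 0.1902]
ee_rot: [-0.0, 0.998, 0.066, 0.002]
force: [0.6, 0.8, -1.3]
gripper_width: 0.0427
```

```bash
python3 - <<'E'
from h import *
o=robot.get_obs();T=T_tool(o);print(o['tool_pos'],o['force'],o['wrist_torque'],o['q'])
im,C=snap('wrist','w25')
E
```

```text
[0.45730765 0.12891556 0.19018519] [ 0.60831089  0.78373517 -1.30747922] [-0.01810399 -0.00531147  0.00632461] [1.76723680e-01 2.76858089e-01 1.89266222e+00 5.01714980e-05
 9.68397430e-01 4.54801027e-02]
```

View pics/w25.png

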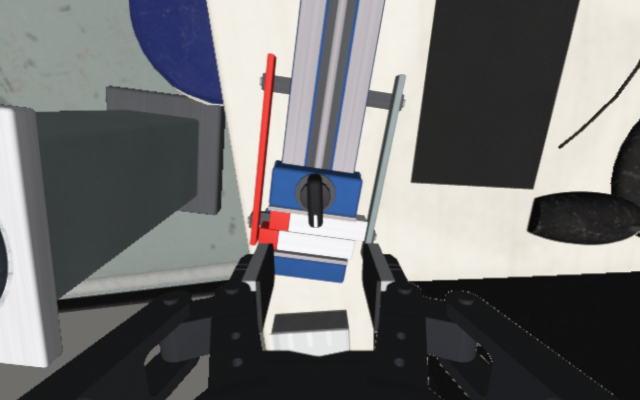

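{"api": "play_rows", "payload": {
  "increments": [
    {"jaw": -0.05,"x": 0,"y": 0,"z": 0,"wx": 0,"wy": 0,"wz": -0.16},
    {"jaw": -0.05,"x": 0,"y": 0,"z": 0,"wx": 0,"wy": 0,"wz": -0.16},
    {"jaw": -0.05,"x": 0,"y": 0,"z": 0,"wx": 0,"wy": 0,"wz": -0.16},
    {"jaw": -0.05,"x": 0,"y": 0,"z": 0,"wx": 0,"wy": 0,"wz": -0.16},
    {"jaw": -0.05,"x": 0,"y": 0,"z": 0,"wx": 0,"wy": 0,"wz": -0.16},
    {"jaw": -0.05,"x": 3.3,"y": -2.4,"z": -0.5,"wx": 0,"wy": 0,"wz": 0},
    {"jaw": -0.05,"x": 3.3,"y": -2.4,"z": -0.5,"wx": 0,"wy": 0,"wz": 0},
    {"jaw": -0.05,"x": 3.3,"y": -2.4,"z": 0,"wx": 0,"wy": 0,"wz": 0},
    {"jaw": -0.05,"x": 3.3,"y": -2.4,"z": 0,"wx": 0,"wy": 0,"wz": 0},
    {"jaw": -0.05,"x": 3.3,"y": -2.4,"z": 0,"wx": 0,"wy": 0,"wz": 0},
    {"jaw": -0.05,"x": 0,"y": 0,"z": 0,"wx": 0,"wy": 0,"wz": 0}
  ]
}}

```text
clock: 52.28
tool_pos: [0.458, 0.3345, 0.1969]
ee_rot: [-0.0, 0.893, 0.45, -0.001]
force: [-0.4, -0.1, -1.0]
gripper_width: 0.0448
```

```bash
python3 - <<'E'
from h import *
o=robot.get_obs();T=T_tool(o);print(o['tool_pos'],np.degrees(np.arctan2(T[1,0],T[0,0])))
im,C=snap('wrist','w26');cv2.imwrite('pics/w26a.png',cv2.resize(im[80:270,220:420],None,fx=3.1,fy=3.1,interpolation=cv2.INTER_CUBIC))
E
```

```text
[0.45803316 0.33449161 0.19686403] 53.48812881731765
```

View pics/w26a.png

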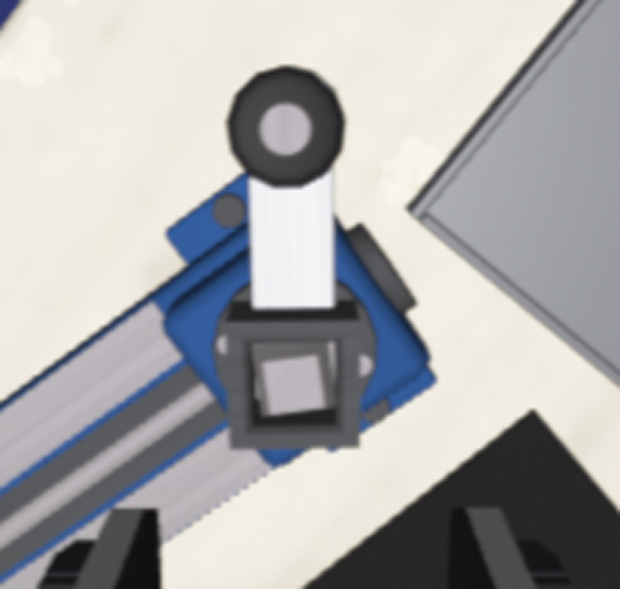

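```bash
python3 - <<'E'
from mk import *
im,C=load('w26');f=lambda L:np.array(L,float)/3.1+[220,80];T=T_tool(robot.get_obs());Ti=np.linalg.inv(T)
h=quad(f([(228,322),(361,322),(359,447),(230,447)]),.0895,C)
k=onplane(f([(286,129)]),C,.1255)[0,:2];print('handle',k,np.linalg.norm(k-h),np.degrees(np.arctan2(*(k-h)[::-1])))
print('tool',Ti@np.r_[h,.08,1],Ti@np.r_[k,.08,1])
E
```

```text
ctr [0.4588 0.333 ] edges [0.0333 0.0333 0.0335 0.0333] ang [53.5 53.5 53.5 53.1]
handle [0.40563318 0.37079844] 0.06525233345495085 144.5677317384517
tool [4.99022867e-04 7.52276677e-04 1.16934528e-01 1.00000000e+00] [-7.83006295e-04 -6.44874428e-02  1.16983832e-01  1.00000000e+00]
```

{"api": "play_rows", "payload": {
  "grip_force": 110,
  "increments": [
    {"jaw": -0.05,"x": 0.03,"y": 0.05,"z": 3,"wx": 0,"wy": 0,"wz": 0},
    {"jaw": -0.05,"x": 0,"y": 0,"z": 3,"wx": 0,"wy": 0,"wz": 0},
    {"jaw": -0.05,"x": 0,"y": 0,"z": 3,"wx": 0,"wy": 0,"wz": 0},
    {"jaw": -0.05,"x": 0,"y": 0,"z": 1.7,"wx": 0,"wy": 0,"wz": 0},
    {"jaw": -0.05,"x": 0,"y": 0,"z": 0.8,"wx": 0,"wy": 0,"wz": 0},
    {"jaw": -0.05,"x": 0,"y": 0,"z": 0,"wx": 0,"wy": 0,"wz": 0},
    {"jaw": 0.6,"x": 0,"y": 0,"z": 0,"wx": 0,"wy": 0,"wz": 0},
    {"jaw": 0.6,"x": 0,"y": 0,"z": 0,"wx": 0,"wy": 0,"wz": 0},
    {"jaw": 0.6,"x": 0,"y": 0,"z": 0,"wx": 0,"wy": 0,"wz": 0},
    {"jaw": 0.6,"x": 0,"y": 0,"z": 0,"wx": 0,"wy": 0,"wz": 0}
  ]
}}

```text
clock: 53.58
tool_pos: [0.4588, 0.3316, 0.0847]
ee_rot: [0.001, 0.893, 0.449, -0.001]
force: [-6.9, -9.8, 13.0]
gripper_width: 0.0311
```

{"api": "play_rows", "payload": {
  "increments": [
    {"jaw": 0.6,"x": -0.1,"y": 0,"z": -0.3,"wx": 0,"wy": 0,"wz": 0},
    {"jaw": 0.6,"x": 0,"y": 0,"z": -0.7,"wx": 0,"wy": 0,"wz": 0},
    {"jaw": 0.6,"x": 0,"y": 0,"z": -0.7,"wx": 0,"wy": 0,"wz": 0},
    {"jaw": 0.6,"x": 0,"y": 0,"z": -0.7,"wx": 0,"wy": 0,"wz": 0}
  ]
}}

```text
clock: 54.08
tool_pos: [0.4591, 0.3323, 0.1082]
ee_rot: [-0.0, 0.894, 0.449, 0.001]
force: [0.1, -0.3, -3.2]
gripper_width: 0.0312
```

{"api": "play_rows", "payload": {
  "increments": [
    {"jaw": 0.6,"x": 0,"y": 0,"z": -2,"wx": 0,"wy": 0,"wz": 0},
    {"jaw": 0.6,"x": 0,"y": 0,"z": -2,"wx": 0,"wy": 0,"wz": 0},
    {"jaw": 0.6,"x": 2.95,"y": -0.6,"z": 0,"wx": 0,"wy": 0,"wz": 0},
    {"jaw": 0.6,"x": 2.95,"y": -0.6,"z": 0,"wx": 0,"wy": 0,"wz": 0},
    {"jaw": 0.6,"x": 2.95,"y": -0.65,"z": 0,"wx": 0,"wy": 0,"wz": 0},
    {"jaw": 0.6,"x": 2.95,"y": -0.65,"z": 0,"wx": 0,"wy": 0,"wz": 0},
    {"jaw": 0.6,"x": 0,"y": 0,"z": 0,"wx": 0,"wy": 0,"wz": 0.165},
    {"jaw": 0.6,"x": 0,"y": 0,"z": 0,"wx": 0,"wy": 0,"wz": 0.165},
    {"jaw": 0.6,"x": 0,"y": 0,"z": 0,"wx": 0,"wy": 0,"wz": 0.165},
    {"jaw": 0.6,"x": 0,"y": 0,"z": 0,"wx": 0,"wy": 0,"wz": 0}
  ]
}}

```text
clock: 55.32
tool_pos: [0.5093, 0.4418, 0.1478]
ee_rot: [-0.0, 0.976, 0.217, 0.0]
force: [0.8, 0.3, -2.0]
gripper_width: 0.031
```

```bash
python3 - <<'E'
from h import *
o=robot.get_obs();T=T_tool(o);print(o['tool_pos'],np.degrees(np.arctan2(T[1,0],T[0,0])))
print(np.linalg.inv(T)@[.5094,.4423,.02,1])
im,C=snap('wrist','w27')
E
```

```text
[0.50927177 0.44179265 0.14784613] 25.05128685884031
[ 2.14596844e-04 -3.44811780e-04  1.27846559e-01  1.00000000e+00]
```

View pics/w27.png

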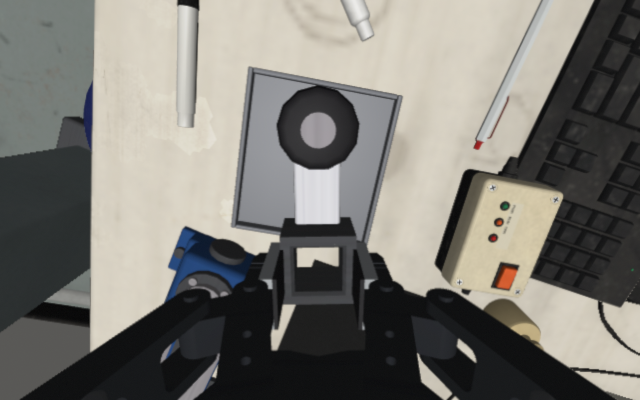

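Crank held level over the tray; lower it.

{"api": "play_rows", "payload": {
  "increments": [
    {"jaw": 0.6,"x": 0,"y": 0,"z": 3,"wx": 0,"wy": 0,"wz": 0},
    {"jaw": 0.6,"x": 0,"y": 0,"z": 3,"wx": 0,"wy": 0,"wz": 0},
    {"jaw": 0.6,"x": 0,"y": 0,"z": 3,"wx": 0,"wy": 0,"wz": 0},
    {"jaw": 0.6,"x": 0,"y": 0,"z": 1.8,"wx": 0,"wy": 0,"wz": 0},
    {"jaw": 0.6,"x": 0,"y": 0,"z": 0.9,"wx": 0,"wy": 0,"wz": 0},
    {"jaw": 0.6,"x": 0,"y": 0,"z": 0.4,"wx": 0,"wy": 0,"wz": 0},
    {"jaw": 0.6,"x": 0,"y": 0,"z": 0,"wx": 0,"wy": 0,"wz": 0}
  ]
}}

```text
clock: 56.25
tool_pos: [0.5095, 0.4416, 0.0269]
ee_rot: [-0.0, 0.976, 0.216, 0.0]
force: [-0.3, 0.4, -2.9]
gripper_width: 0.0315
```

{"api": "play_rows", "payload": {
  "increments": [
    {"jaw": 0.6,"x": 0,"y": 0,"z": 0.15,"wx": 0,"wy": 0,"wz": 0},
    {"jaw": 0.6,"x": 0,"y": 0,"z": 0.1,"wx": 0,"wy": 0,"wz": 0},
    {"jaw": 0.6,"x": 0,"y": 0,"z": 0,"wx": 0,"wy": 0,"wz": 0}
  ]
}}

```text
clock: 56.62
tool_pos: [0.5097, 0.4417, 0.0256]
ee_rot: [-0.0, 0.976, 0.216, 0.001]
force: [-2.9, -2.6, 9.0]
gripper_width: 0.0308
```

{"api": "play_rows", "payload": {
  "increments": [
    {"jaw": -0.05,"x": 0,"y": 0,"z": 0,"wx": 0,"wy": 0,"wz": 0},
    {"jaw": -0.05,"x": 0,"y": 0,"z": 0,"wx": 0,"wy": 0,"wz": 0},
    {"jaw": -0.05,"x": 0,"y": 0,"z": -0.7,"wx": 0,"wy": 0,"wz": 0},
    {"jaw": -0.05,"x": 0,"y": 0,"z": -3,"wx": 0,"wy": 0,"wz": 0},
    {"jaw": -0.05,"x": 0,"y": 0,"z": -4,"wx": 0,"wy": 0,"wz": 0},
    {"jaw": -0.05,"x": 0,"y": 0,"z": -4,"wx": 0,"wy": 0,"wz": 0},
    {"jaw": -0.05,"x": 0,"y": 0,"z": -4,"wx": 0,"wy": 0,"wz": 0},
    {"jaw": -0.05,"x": 0,"y": 0,"z": -4,"wx": 0,"wy": 0,"wz": 0},
    {"jaw": -0.05,"x": 0,"y": 0,"z": 0,"wx": 0,"wy": 0,"wz": 0}
  ]
}}

```text
clock: 57.75
tool_pos: [0.5102, 0.4422, 0.2249]
ee_rot: [-0.001, 0.976, 0.216, 0.003]
force: [-0.6, 0.7, -0.2]
gripper_width: 0.0448
```

```bash
python3 - <<'E'
from h import *
o=robot.get_obs();print(o['tool_pos'],o['force'])
im,C=snap('wrist','w28');im,C=snap('top','t28');cv2.imwrite('pics/t28z.png',cv2.resize(im[125:285,180:440],None,fx=3,fy=3,interpolation=cv2.INTER_CUBIC))
E
```

```text
[0.51024672 0.44224917 0.22493937] [-0.60276902  0.67645241 -0.18624874]
```

View pics/w28.png

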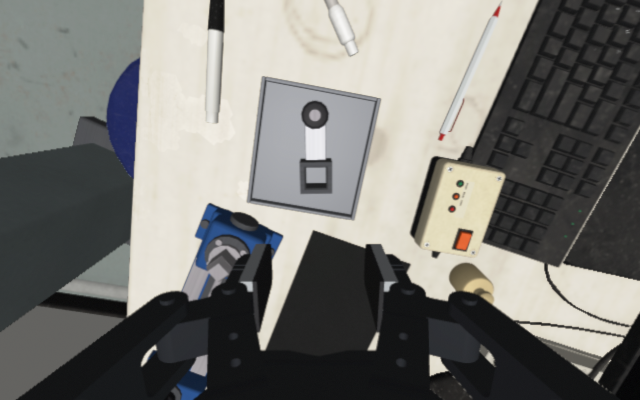

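View pics/t28z.png

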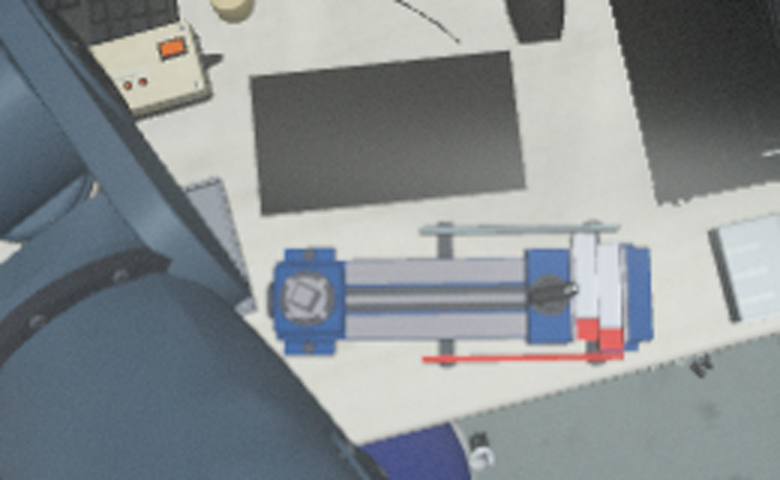

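```bash
python3 -c "
from cell import robot
print(robot.finish_job())"
```

```text
the job is handed in; nothing more can be done
None
```

I gripped the two bars that were there in the vise, locked it, put the crank back in its tray and handed the job in at about 58 s. The interface reported no verdict.

- **Bars:** Both lie flat and crosswise between the jaws, red ends at the red rail. While tight they measured within about 2° of square and roughly 5 mm of the bed's centre line.
- **Knock:** The bar nearest the fixed jaw was knocked about 12° askew before winding. I left it there, and the closing jaw squared it again.
- **Winding:** I put the crank fully on the shaft and wound it clockwise a little over six turns. The jaw stopped advancing over the last half turn, and the handle resisted with about 4.6 N, which matches the clutch slipping.
- **Lock:** I pushed the knob down 6.7 mm and turned it clockwise about 1.4 rad to a felt stop. In the last top picture the wing still points nearly along the vise.
- **Crank:** I took it off only after locking. It lies flat in the tray, handle up, and the robot is clear of everything.
- **Other things:** I never went near the micrometer, the parts box or the marker pen. I saw no sign that they moved, but I did not measure them.

No check failed. I could not measure three things directly: the jaw force after the crank came off, how far down the knob stayed, and how far it turned. The first two rest on the slip force and the push depth. The turn is taken from the gripper's own rotation.

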